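Step a rack of microtubes through the dispensing head and put it on the cooling plate

ROBOT

A 7-joint arm with a two-finger parallel gripper is mounted at the origin on a cart in front of the work surface, level with it; the furniture and walls round the work are solid. World frame = base frame: x ahead of the robot, y to its left, z up, the work surface at z = 0. Lengths are in m, angles in rad, forces in N, time in s.
With the tool pointing down it reaches from about 0.4 to 0.85 m from the base axis. Payload 4.5 kg.
Tool frame: the origin (TCP) lies between the finger pads; the fingertips stand 8 mm ahead of it and the grasp point (between the pads) lies 11 mm behind it (tip_extent is the distance from the TCP to the fingertips, in m); z points along the fingers, y is the line along which they close (so a half turn about z gives the same grasp; the last joint's range is limited). The gripper opens to 85 mm and grips with 20 to 120 N. Pads are 22 mm wide; open, the fingers measure 114 mm over their backs; the gripper's body (76 mm by 85 mm) begins 54 mm behind the grasp point. The pads swing forward as they close: fully open they stand 13 mm farther back than shut.
Start: joints at [-1.087, 0.689, -0.195, 1.565, 0.157, 0.902, -0.215], TCP at [0.272, 0.563, 0.239] pointing down, gripper open.
Joint ranges: [-3.01, 3.01], [-0.46, 2.08], [-1.47, 1.51], [0.13, 2.56], [-1, 4.14], [0.04, 2.09], [-2.66, 2.66]. Speed limits (rad/s): [2.57, 2.57, 3.14, 3.14, 3.14, 3.14, 3.14].

INTERFACE

Orientations are given as a rotation vector (axis times angle).
In Python, from plant import get_obs, grab_frame, finish_job, tip_extent gives the robot as it stands.
- The arm moves only by the tool jog_arm, never from a script. Its argument "targets" is a list of rows, each a list of 3 entries, a list of its own where there are three numbers: the turn, a rotation vector about the tool's x, y, z in rad, then the shift along the tool's x, y, z in m, then the opening, from 0 (shut) to 1 (fully open). In form: [[[ax, ay, az], [dx, dy, dz], hand], ...]. A call has 1 to 12 rows; each row shifts and turns the commanded pose from where the row before left it, along the tool's axes as they then stand; what a row does not reach is not made up. A row lasts 1/10 s, in which the tool goes at most 50 mm and 8.59 degrees, less where a joint would pass 70% of its speed; a pose out of reach is approached as far as the arm can. A call with a gripper value outside its range is refused whole. The fingers move at their own pace and stop on an object; the grip force is fixed at half the most. Time passes only in rows, so rows that do not move let the fingers close. It gives the time, the measured TCP pose, the force, the opening and the grip force at its end, in the units of the state.
- get_obs(): the state, without advancing time (a new reading comes with each control period).
- grab_frame(name): name is "scene" or "top"; returns a dict with "image" (400x640x3 uint8, red, green, blue), "vfov" (degrees; the focal length in pixels is half the picture's height over the tangent of half this angle, whatever the lens; pixels are square), "cx", "cy" (the principal point, pixels), "R" (3x3) and "t" (3): a world point X has camera coordinates R X + t. Camera axes: x right, y down, z forward; pixel columns grow to the right and rows downward; lengths in m; the calibration is good to about 2 mm. A picture is of the moment at which its call begins. There is no depth.
- finish_job(): hands the job in; it is judged then, once.
The state is a dict: "t": time; "joints": joint angles; "qvel": joint speeds; "joint_efforts": joint torques, N m; "tool_pos": TCP position; "tcp_rot": TCP orientation; "force": force on the tool from outside, world axes, zero at the start; "torque": the same for the moment, N m; "finger_gap": opening from 0.0 (shut) to 1.0 (fully open); "grip_force": force on a finger pad.
Only numpy, scipy, OpenCV 4.12 (cv2) and the standard library are available. Lean on these libraries where they do the work, as an engineer would, in place of code of your own. Each camera call takes 0.05 s, during which the arm holds its last target. There are 200 camera calls.

TASK

Lay the blue rack of microtubes that stands beside the brown bottle lengthways in the nest of the step-feed carriage, leading end under the dispensing head, and work the feed lever exactly three full strokes, letting it spring right back after each, so that the head comes to stand over the last rows. Then take the rack off at the other side of the head, by the end that has come clear, and set it flat on the empty front strip of the aluminium cooling plate, square with the plate and not hanging over its edges. Keep the rack level, move the carriage with the lever only, leave the carriage where the third stroke put it, and leave the bottles and vials where they stand.

Things in the scene. Friction and masses are not known exactly. Their poses are not given: they have to be found in the camera images.
- sample_rack: Loose blue rack of capped microtubes, 64 mm (x) by 120 mm (y), 0.1 to 0.2 kg. Origin: centre of its underside. Straight sides 28 mm high, to be gripped across the 64 mm; caps rise to 35 mm. Both ends are alike; either may lead. It starts on the worktop (z = 0) with the large bottle so close beside one end that no finger fits there; grip it some 22 mm in from the other end.
- feed_unit: Fixed hand step-feed stage, dark grey base 225 x 300 mm. Origin: on the worktop below the middle of the dispensing head; z up. The carriage feeds along this frame's -y. On its -x side run a sawtooth bar (x -78 to -88 mm, crests at z = 41 mm) with two spring pawls (below z = 75 mm) and, at x = -95 mm, the lever.
- head (a point): Middle of the nozzle plane under the white dispensing head, 82 mm above the worktop, over feed_unit's origin (axes parallel). In feed_unit's frame the head spans x -43 to +69 mm, y -30 to +30 mm, its solid block z 92 to 132 mm; it hangs on a post at x = +86 mm that rises to z = 168 mm. A gripper does not fit between head and rack.
- nest (a point): Centre of the carriage's nest floor, 30 mm above the worktop, axes as feed_unit's; moves with the carriage. The rack lies in it along y. Inside 126 (y) x 70 mm (x): a lip 5 mm high, 60 mm wide at each end, a guide 6 mm high, 5 mm thick, 30 mm long at the middle of each side; sides open near the ends. At home it is at y = +45 mm of feed_unit, after three steps at -45 mm.
- carriage (a joint): Travel of the carriage in m along feed_unit's -y: 0 at home, 0.030 per full lever stroke, 0.090 after three; end stop 0.122. About 4 N of sliding friction; a pawl keeps it from going back. Rack in: lower it behind (+y of) the head, slide it in 8 to 12 mm above the nest floor, held by its trailing end. Rack out: lift it as much, slide it clear along -y, held by its leading end.
- feed_lever (a joint): Angle of the feed lever in rad: 0 at rest (leaning 0.347 rad toward +y of feed_unit), 0.694 at its stop (leaning as much toward -y). Pushed toward -y it runs free for the first few degrees, then carries the carriage; only a swing right to the stop gives a full step. Let go, it springs back. 3 to 7 N at the grip.
- lever_grip (a point): Point on the axis of the lever's black grip, 118 mm from the pivot; z = 126 mm at rest and at the stop. Pivot axis along x through y = 0, z = 15 mm of feed_unit; lever plane x = -95 mm. The grip is round, 24 mm in diameter, from 89 to 149 mm from the pivot.
- cooling_plate: Fixed aluminium plate, 140 mm (x) by 185 mm (y), top at z = 18 mm. Origin: on the worktop below its centre. The small bottle and a vial stand on its +x (rear) half, one near each end; the -x half is the empty front strip. Beside the small bottle no finger fits between it and the rack; beside the vial one does.
- strip (a point): Middle of the empty front strip, on the plate's top, 34 mm in front (-x) of the plate's centre, axes as the plate's. The rack belongs here with its long axis along y, either end first.
- big_bottle: Bystander: brown reagent bottle with a black cap, 62 mm diameter, 128 mm high, beside one end of the rack. Origin: centre of its underside.
- vial_a: Bystander: small capped vial, 13 mm diameter, 34 mm high, some 73 mm from the rack's long axis, on the same side as the large bottle but at the other end. Origin: centre of its underside.
- small_bottle: Bystander: white reagent bottle with a green cap, 52 mm diameter, 104 mm high, on the rear half of the cooling plate near one end. Origin: centre of its underside.
- vial_b: Bystander: small capped vial, 13 mm diameter, 34 mm high, on the rear half of the cooling plate near the other end. Origin: centre of its underside.
Not all that is in view belongs to the job. Leave any turquoise look-alike of the sample_rack alone.

How it is judged:
By the outcome, as a careful person would: the job done as asked, in the order asked, and still so for the second after the job is handed in, with the robot touching nothing.
It also fails if it takes over 72 s, if anything falls off the work surface, if the arm or the gripper's body presses on something with over 40 N, if the wrist force passes 120 N, or if a joint passes its speed limit or range.

## Working session

There is one attempt and no reset: what is moved stays moved. The work goes in short steps, Python scripts to look and compute and a tool call to move; the robot and the scene stay as the last step left them, time stands still between calls to the robot, and variables do not carry over. Pictures are saved under pics/ and viewed, at most 10 in all, crops included, and the job is handed in when it is done.

Besides the shell and the picture viewer there is one more tool, called in YAML: its name, and indented under it one key for each argument. jog_arm: Moves the arm, as the interface text tells. Its arguments: {"type":"object","properties":{"targets":{"type":"array"}},"required":["targets"]}

```bash
mkdir -p pics; ls; python3 - <<'E'
from plant import *
import cv2,numpy as np,pickle
print(get_obs(),tip_extent)
D={}
for n in("scene","top"):
    f=grab_frame(n);D[n]=f
    cv2.imwrite(f"pics/{n}0.png",f["image"][:,:,::-1]);print(n,f["vfov"],f["cx"],f["cy"],f["R"],f["t"], {k for k in f})
pickle.dump(D,open("f0.pkl","wb"))
E
```

```text
pics
{'t': 0.0, 'joints': array([-1.0871783 ,  0.68997942, -0.19448505,  1.56639332,  0.15729454,
        0.90251895, -0.21512262]), 'qvel': array([-0.00037611, -0.00230889, -0.00046587,  0.00028417,  0.00012727,
       -0.00135428,  0.00066055]), 'joint_efforts': array([-1.06451360e-03, -5.39612067e+01, -1.26725234e+00, -1.58541745e+01,
        9.03283915e-03,  9.41107603e-03,  1.24994705e-05]), 'tool_pos': array([0.27152215, 0.56219977, 0.23847303]), 'tcp_rot': array([-7.00505633e-01, -3.06221998e+00,  2.96881471e-03]), 'force': array([-0.81648569,  0.84705536, -1.13771881]), 'torque': array([-0.02879673, -0.0395915 , -0.00401015]), 'grip_force': 0.0, 'finger_gap': 1.0003724177104325} 0.008
scene 52.693532869846706 309.7560649081491 192.3997220203205 [[ 7.32096546e-01 -6.81200621e-01 -6.00423880e-04]
 [-3.63283480e-01 -3.89680296e-01 -8.46270867e-01]
 [ 5.76246267e-01  6.19770103e-01 -5.32752532e-01]] [-0.33398766  0.25355431  0.90278291] {'image', 'cx', 't', 'cy', 'R', 'vfov'}
top 55.121903524504525 318.1993027171189 205.3992225663665 [[ 2.07417349e-02 -9.99774051e-01  4.65048954e-03]
 [-9.83229275e-01 -2.12410355e-02 -1.81132578e-01]
 [ 1.81190433e-01 -8.15493553e-04 -9.83447692e-01]] [-0.00206551  0.50091457  1.30738426] {'image', 'cx', 't', 'cy', 'R', 'vfov'}
```

View pics/scene0.png

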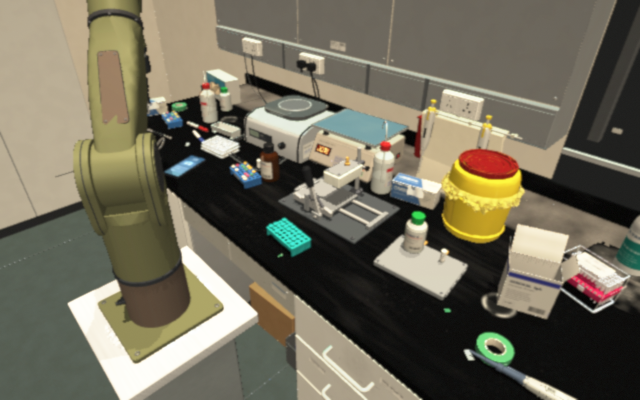

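View pics/top0.png

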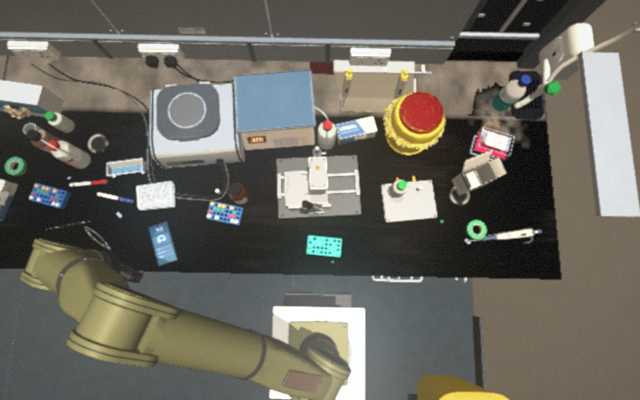

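The scene view shows the blue rack at (245,174) beside the brown bottle (268,163), the turquoise look-alike at (288,235), the feed unit near (335,200) and the plate near (420,265). 

In the top view, the possible confusions are:
- blue rack at (224,212), beside the brown bottle (238,193)
- a second blue rack at (48,195), with no brown bottle next to it
- turquoise rack at (324,246)
- light blue card at (162,243)

I choose the rack at (224,212) and will check it in a close crop.

```bash
cat > h.py <<'E'
import numpy as np,cv2,pickle
def foc(f): return 200/np.tan(np.radians(f["vfov"])/2)
def ray(f,u,v,z):
    d=f["R"].T@np.array([(u-f["cx"])/foc(f),(v-f["cy"])/foc(f),1]); c=-f["R"].T@f["t"]
    return c+d*(z-c[2])/d[2]
def proj(f,X):
    p=(np.asarray(X,float)@f["R"].T)+f["t"]; return p[...,:2]/p[...,2:]*foc(f)+[f["cx"],f["cy"]]
def crop(f,x0,y0,x1,y1,s,name):
    cv2.imwrite(name,cv2.resize(f["image"][y0:y1,x0:x1,::-1],None,fx=s,fy=s,interpolation=cv2.INTER_CUBIC))
E
python3 - <<'E'
from h import *
D=pickle.load(open("f0.pkl","rb"))
f=D["top"]
a=cv2.resize(f["image"][170:240,195:265,::-1],None,fx=5.7,fy=5.7,interpolation=cv2.INTER_CUBIC)
b=cv2.resize(f["image"][145:225,265:365,::-1],None,fx=4,fy=4,interpolation=cv2.INTER_CUBIC)
c=cv2.resize(f["image"][170:228,375:445,::-1],None,fx=4,fy=4,interpolation=cv2.INTER_CUBIC)
o=np.zeros((560,800,3),np.uint8);o[:a.shape[0],:a.shape[1]]=a;o[:b.shape[0],400:800]=b;o[325:325+c.shape[0],400:400+c.shape[1]]=c
cv2.imwrite("pics/c1.png",o)
im=f["image"].astype(int);print(im[212,224],im[200,410])
# rack mask
hsv=cv2.cvtColor(f["image"],cv2.COLOR_RGB2HSV)
m=((hsv[...,0]>100)&(hsv[...,0]<125)&(hsv[...,1]>120)&(hsv[...,2]>60)).astype(np.uint8)
m[:, :195]=0;m[:,255:]=0;m[:190]=0;m[235:]=0
m=cv2.morphologyEx(m,cv2.MORPH_CLOSE,np.ones((5,5)))
ys,xs=np.nonzero(m);r=cv2.minAreaRect(np.c_[xs,ys].astype(np.float32));print(r)
for p in cv2.boxPoints(r):print(p,ray(f,*p,.028))
E
```

```text
[109 167 221] [246 241 232]
((224.2567596435547, 213.45945739746094), (33.866188049316406, 18.248287200927734), 9.462322235107422)
[206.05406 219.67567] [0.44401212 0.40536616 0.028     ]
[209.05406 201.67567] [0.50922812 0.39943762 0.028     ]
[242.45946 207.24324] [0.49157763 0.27884629 0.028     ]
[239.45946 225.24324] [0.42665948 0.28579841 0.028     ]
```

View pics/c1.png

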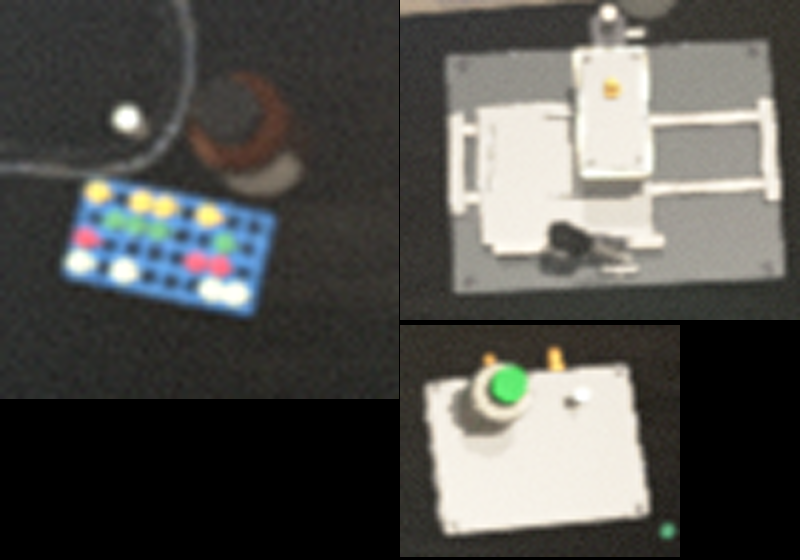

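The crop shows the blue rack with coloured caps. Its near side has no neighbour, the brown bottle is by its right (-y) end and vial_a is by its left end, so I grip it at the +y end. The feed unit has its carriage on the left (+y), the lever at front and the head centred at about (418,173). The plate has the small bottle at its left end and the vial at its right end. Next I fit the poses to the edges in both cameras.

```bash
cat > fit.py <<'E'
from h import *
from scipy.optimize import least_squares
from scipy.ndimage import map_coordinates
def w(pose,P): 
    c,s=np.cos(pose[2]),np.sin(pose[2]);P=np.asarray(P,float)
    return np.c_[pose[0]+c*P[:,0]-s*P[:,1],pose[1]+s*P[:,0]+c*P[:,1],P[:,2]]
def fit(frames,segs,pose,rad=4,n=25,iters=8,verbose=1):
    """segs: {camname:[(A,B)]} ; finds strongest gradient along the normal of each projected edge"""
    pose=np.array(pose,float)
    for it in range(iters):
        r=rad if it<4 else max(1.5,rad/2)
        obs=[]
        for cn,S in segs.items():
            f=frames[cn];g=cv2.GaussianBlur(f["image"],(0,0),.7).astype(float).sum(2)
            for A,B in S:
                T=np.linspace(.06,.94,n)[:,None];P=np.array(A)*(1-T)+np.array(B)*T
                u=proj(f,w(pose,P));d=u[-1]-u[0];d/=np.linalg.norm(d);nn=np.array([-d[1],d[0]])
                k=np.arange(-r,r+.01,.25)
                q=u[:,None]+k[None,:,None]*nn
                v=map_coordinates(g,[q[...,1],q[...,0]],order=1)
                gr=np.abs(np.gradient(v,axis=1));b=gr.argmax(1);ok=(gr.max(1)>6)&(b>0)&(b<len(k)-1)
                for j in np.nonzero(ok)[0]: obs.append((cn,P[j],u[j]+k[b[j]]*nn,nn))
        def res(p):
            return np.array([ (proj(frames[c],w(p,[P]))[0]-q)@n_ for c,P,q,n_ in obs])
        s=least_squares(res,pose,loss="soft_l1",f_scale=.3);pose=s.x
    if verbose:print(np.round(pose,4),"rms px",np.sqrt(np.median(res(pose)**2)),len(obs))
    return pose
def rect(lx,ly,z,which="fblr"):
    a,b=lx/2,ly/2
    E={"f":((-a,-b,z),(-a,b,z)),"b":((a,-b,z),(a,b,z)),"l":((-a,b,z),(a,b,z)),"r":((-a,-b,z),(a,-b,z))}
    return [E[k] for k in which]
E
python3 - <<'E'
from fit import *
D=pickle.load(open("f0.pkl","rb"));f=D["top"]
C=lambda X,Y,y0=0,o=145,x=265:(x+(X-400)/4,o+(Y-y0)/4)
for n,pts,z in(("base",[C(445,57),C(767,40),C(785,275),C(455,292)],.01),("plate",[C(425,382,325,170,375),C(627,365,325,170,375),C(650,514,325,170,375),C(445,533,325,170,375)],.018)):
    W=np.array([ray(f,*p,z)for p in pts]);print(n,np.round(W,3).tolist(),W.mean(0),np.linalg.norm(W-np.roll(W,1,0),axis=1))
    d=W[0]+W[3]-W[1]-W[2];p0=[*W.mean(0)[:2],np.arctan2(-d[0],d[1])]
    for z in ([.006,.008,.010,.012,.015] if n=="base" else [.018]):
        L=rect(.225,.3,z) if n=="base" else rect(.14,.185,z)
        print(z);fit(D,{"top":L},p0);fit(D,{"scene":L},p0);P=fit(D,{"top":L,"scene":L},p0)
p0=[.4679,.3424,-.145]
for cs in(["top"],["scene"],["top","scene"]):
    R=fit(D,{c:rect(.064,.12,.028) for c in cs},p0)
g=D["scene"]
im=g["image"][:,:,::-1][130:305,225:475];im=cv2.resize(im,None,fx=3.2,fy=3.2,interpolation=cv2.INTER_CUBIC)
cv2.imwrite("pics/c2.png",im)
E
```

```text
base [[0.678, 0.168, 0.01], [0.701, -0.131, 0.01], [0.48, -0.148, 0.01], [0.458, 0.15, 0.01]] [0.57932589 0.00967556 0.01      ] [0.22047011 0.29927984 0.22153727 0.29809179]
0.006
[0.5812 0.0115 0.0712] rms px 0.25118328363462283 100
[0.5772 0.0045 0.0669] rms px 0.2469860316989153 86
[0.5803 0.0115 0.0699] rms px 0.48586498177172455 174
0.008
[0.5807 0.0115 0.072 ] rms px 0.2597985064981281 100
[0.5753 0.0029 0.0673] rms px 0.24425221334646177 85
[0.5793 0.0118 0.0686] rms px 0.49428366618942005 179
0.01
[0.5802 0.0115 0.0716] rms px 0.25078992727537713 100
[0.5733 0.0012 0.0674] rms px 0.019384614063487637 86
[0.5792 0.012  0.0721] rms px 0.4887524956906978 156
0.012
[0.5798 0.0115 0.0722] rms px 0.2515532438599319 100
[ 5.712e-01 -4.000e-04  6.960e-02] rms px 0.040003880009735426 85
[0.5794 0.0118 0.0711] rms px 0.26321721667082915 142
0.015
[0.5792 0.0114 0.0713] rms px 0.26504974097241774 100
[ 0.5682 -0.0029  0.0675] rms px 0.24087896714668613 86
[0.5792 0.0112 0.0727] rms px 0.25540965582768504 139
plate [[0.589, -0.22, 0.018], [0.609, -0.404, 0.018], [0.472, -0.421, 0.018], [0.451, -0.236, 0.018]] [ 0.53033611 -0.32019924  0.018     ] [0.13946501 0.18587966 0.13826504 0.18548701]
0.018
[ 0.5316 -0.3181  0.1193] rms px 0.2485529102997758 98
[ 0.527  -0.3253  0.12  ] rms px 0.489856831262117 93
[ 0.5297 -0.3205  0.099 ] rms px 0.7350036654130568 168
[ 0.4712  0.3429 -0.1796] rms px 0.2500666510194494 100
[ 0.4712  0.3382 -0.2252] rms px 0.7222215840912236 88
[ 0.4713  0.3424 -0.1847] rms px 0.26330138276246384 182
```

View pics/c2.png

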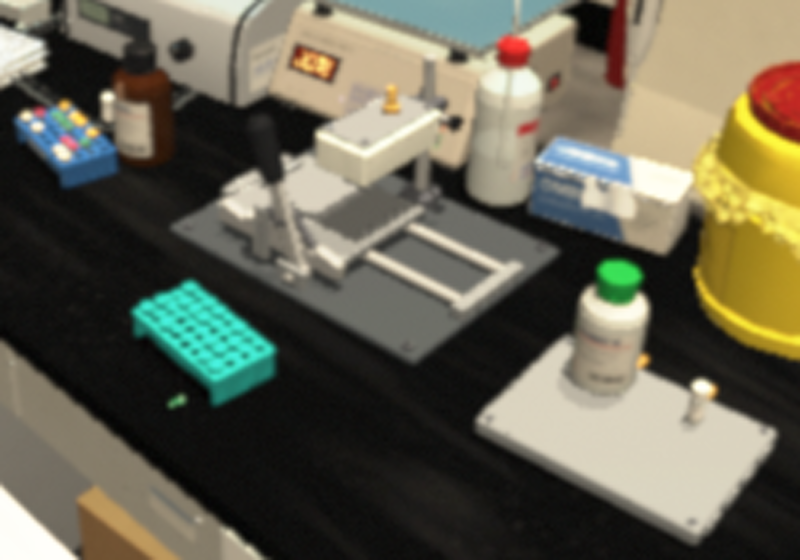

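The scene crop confirms the layout: lever at (265,135) leaning to +y, rack beside the brown bottle, small bottle and vial on the rear of the plate. The two cameras disagree because the silhouettes follow the bottom edges of the visible faces, so I refit with those.

```bash
python3 - <<'E'
from fit import *
D=pickle.load(open("f0.pkl","rb"))
def sil(lx,ly,h,low): return rect(lx,ly,h,[k for k in "fblr" if k not in low])+rect(lx,ly,0,low)
for n,p0,lx,ly,hs,lt in(("base",[.58,.0115,.071],.225,.3,[.004,.006,.008,.010,.012],"f"),("plate",[.5315,-.318,.119],.14,.185,[.018],"fl"),("rack",[.468,.3424,-.16],.064,.12,[.028],"fr")):
  for h in hs:
    print(n,h)
    t=sil(lx,ly,h,lt);s=sil(lx,ly,h,"fr")
    fit(D,{"top":t},p0);fit(D,{"scene":s},p0);P=fit(D,{"top":t,"scene":s},p0)
    if n=="rack":
        hsv=cv2.cvtColor(D["scene"]["image"],cv2.COLOR_RGB2HSV)
im=[]
P={"base":([.580,.0115,.071],.225,.3,.008),"plate":([.5310,-.3185,.119],.14,.185,.018),"rack":([.4690,.3424,-.16],.064,.12,.028)}
E
```

```text
base 0.004
[0.582  0.0115 0.0716] rms px 0.25289035365240525 100
[0.5826 0.009  0.0665] rms px 0.014112072873749923 88
[0.5823 0.0105 0.0697] rms px 0.2538783547214621 180
base 0.006
[0.5817 0.0115 0.0714] rms px 0.2593196735919766 100
[0.582  0.0085 0.0644] rms px 0.23327546243792696 85
[0.582  0.0103 0.0687] rms px 0.26437777150040814 181
base 0.008
[0.5814 0.0115 0.0725] rms px 0.2655335703172737 100
[0.5817 0.0085 0.067 ] rms px 0.2437725034468125 86
[0.5816 0.0107 0.07  ] rms px 0.47332978822894056 189
base 0.01
[0.5812 0.0115 0.0717] rms px 0.26926117839109864 100
[0.5818 0.0086 0.0667] rms px 0.24659443646830834 89
[0.5816 0.0106 0.0714] rms px 0.49007664473704843 182
base 0.012
[0.5809 0.0115 0.0719] rms px 0.2654137603177777 100
[0.5822 0.0091 0.0696] rms px 0.019599951936101513 72
[0.5815 0.011  0.0719] rms px 0.4865751935128224 166
plate 0.018
[ 0.5331 -0.3197  0.1141] rms px 0.25556995494036205 97
[ 0.5444 -0.3204  0.1131] rms px 0.24577474258913012 86
[ 0.5332 -0.3209  0.1114] rms px 0.2689706756199786 185
rack 0.028
[ 0.4724  0.3453 -0.1669] rms px 0.5380459524913711 97
[ 0.4726  0.3383 -0.2215] rms px 0.5253918510468927 92
[ 0.4724  0.3429 -0.1874] rms px 0.4997822630571194 184
```

```bash
cat > ov.py <<'E'
from fit import *
def ov(f,items,x0,y0,x1,y1,s,path=None):
    im=cv2.resize(f["image"][y0:y1,x0:x1,::-1],None,fx=s,fy=s,interpolation=cv2.INTER_CUBIC)
    for pose,S,col in items:
        for A,B in S:
            q=(proj(f,w(pose,[A,B]))-[x0-.5,y0-.5])*s
            cv2.line(im,*[tuple(int(round(t*16)) for t in r) for r in q],col,1,cv2.LINE_AA,4)
    if path:cv2.imwrite(path,im)
    return im
def box(x0,x1,y0,y1,z0,z1):
    r=lambda z:[((x0,y0,z),(x1,y0,z)),((x1,y0,z),(x1,y1,z)),((x1,y1,z),(x0,y1,z)),((x0,y1,z),(x0,y0,z))]
    return r(z1)+(r(z0) if z0!=z1 else [])
def circ(x,y,z,r):
    a=np.linspace(0,2*np.pi,25);p=[(x+r*np.cos(t),y+r*np.sin(t),z) for t in a];return list(zip(p[:-1],p[1:]))
E
python3 - <<'E'
from ov import *
D=pickle.load(open("f0.pkl","rb"))
F=[.5815,.0110,.070];Pl=[.5332,-.3200,.1135];R=[.4705,.3430,-.160]
Y,M,G=(0,255,255),(255,0,255),(0,255,0)
it=[(F,box(-.1125,.1125,-.15,.15,.008,.008),G),(F,box(-.043,.069,-.03,.03,.092,.132),M),(F,box(-.035,.035,-.018,.108,.03,.03),Y),
 (F,[((-.095,0,.015),(-.095,.051,.155))],Y)]
ip=[(Pl,box(-.07,.07,-.0925,.0925,0,.018),M)];ir=[(R,box(-.032,.032,-.06,.06,0,.028),M)]
t,s=D["top"],D["scene"]
L=[ov(t,it,270,150,365,220,4.2),ov(s,it,275,150,410,245,2.95),ov(t,ip,375,170,445,225,3.5),ov(s,ip,370,225,470,300,2.5),ov(t,ir,200,180,255,230,4.5),ov(s,ir,225,155,290,195,4)]
o=np.zeros((600,800,3),np.uint8);x=y=0
for a,(x,y) in zip(L,[(0,0),(401,0),(0,300),(250,300),(505,300),(250,490)]):
    a=a[:600-y,:800-x];o[y:y+a.shape[0],x:x+a.shape[1]]=a
cv2.imwrite("pics/o1.png",o)
E
```

```text
(no output)
```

View pics/o1.png

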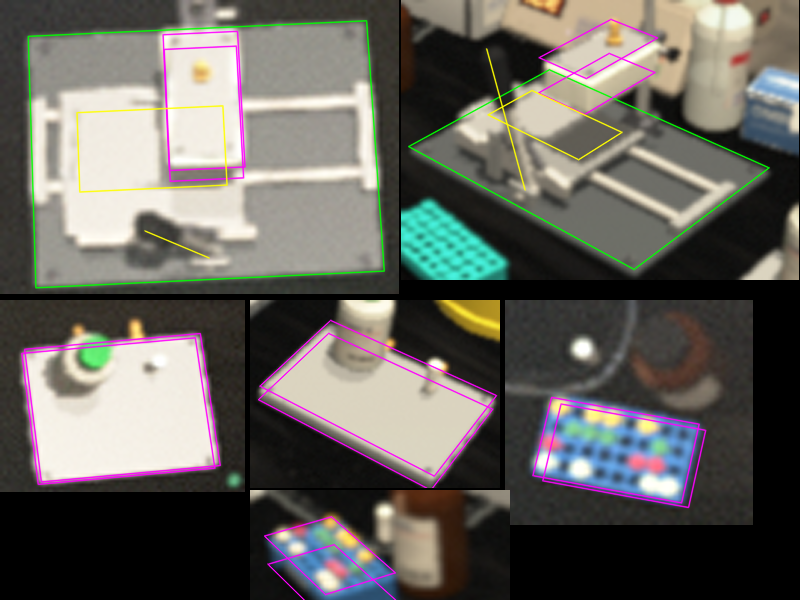

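The overlay shows that the feed base and head match in the top view. The scene view sits about 1–2 px off, so I trust the top view. Now the approach to the rack.

```bash
cat > mv.py <<'E'
from plant import get_obs
import numpy as np,sys
from scipy.spatial.transform import Rotation as Ro
def wf(pose,p): c,s=np.cos(pose[2]),np.sin(pose[2]);return np.array([pose[0]+c*p[0]-s*p[1],pose[1]+s*p[0]+c*p[1],p[2]])
def go(target,yaw):
    "turn about tool z, then shift in turned tool axes (x~frame y, y~frame x, z down)"
    o=get_obs();R=Ro.from_rotvec(o["tcp_rot"]).as_matrix()
    a=np.arctan2(R[1,1],R[0,1]);t=(a-yaw+np.pi)%(2*np.pi)-np.pi
    T=np.array([[-np.sin(yaw),np.cos(yaw),0],[np.cos(yaw),np.sin(yaw),0],[0,0,-1]])
    tilt=R[:,2]
    print("t",round(o["t"],2),"turn z",round(t,4),"shift",np.round(T@(np.array(target)-o["tool_pos"]),4),"tilt",np.round(tilt[:2],4),"F",np.round(o["force"],1),"gap",round(o["finger_gap"],3),"grip",round(o["grip_force"],1))
E
python3 -c "
from mv import *
R=[.469,.343,-.155]
go(wf(R,[0,.038,.10]),R[2])"
```

```text
t 0.1 turn z 1.2761 shift [-0.1482  0.229   0.1385] tilt [-0.0006 -0.0016] F [-0.2 -0.3 -0.1] gap 0.998 grip 0.0
```

jog_arm:
  targets:
    - [[0,0,0.1418],[0,0,0],1]
    - [[0,0,0.1418],[0,0,0],1]
    - [[0,0,0.1418],[0,0,0],1]
    - [[0,0,0.1418],[0,0,0],1]
    - [[0,0,0.1418],[0,0,0],1]
    - [[0,0,0.1418],[0,0,0],1]
    - [[0,0,0.1418],[0,0,0],1]
    - [[0,0,0.1418],[0,0,0],1]
    - [[0,0,0.1418],[0,0,0],1]
    - [[0,0,0],[0,0,0],1]

```text
t: 1.1
tool_pos: [0.2713, 0.5626, 0.2388]
tcp_rot: [2.386, 2.042, -0.001]
force: [0.4, 0.3, 0.3]
finger_gap: 0.998
grip_force: 0.0
```

jog_arm:
  targets:
    - [[0,0,0],[-0.015,0.023,0],1]
    - [[0,0,0],[-0.015,0.023,0],1]
    - [[0,0,0],[-0.015,0.023,0],1]
    - [[0,0,0],[-0.015,0.023,0],1]
    - [[0,0,0],[-0.015,0.023,0.01],1]
    - [[0,0,0],[-0.015,0.023,0.02],1]
    - [[0,0,0],[-0.015,0.023,0.02],1]
    - [[0,0,0],[-0.015,0.023,0.02],1]
    - [[0,0,0],[-0.015,0.023,0.02],1]
    - [[0,0,0],[-0.013,0.022,0.02],1]
    - [[0,0,0],[0,0,0.02],1]
    - [[0,0,0],[0,0,0],1]

```text
t: 2.3
tool_pos: [0.474, 0.3791, 0.1066]
tcp_rot: [-2.385, -2.044, 0.009]
force: [-0.5, 0.1, 0.3]
finger_gap: 1.003
grip_force: 0.0
```

```bash
python3 -c "
from mv import *
from ov import *
from plant import *
R=[.469,.343,-.155]
go(wf(R,[0,.038,.012]),R[2]);o=get_obs();print(o['tool_pos'],o['joints'])
t=grab_frame('top');s=grab_frame('scene');pickle.dump({'top':t,'scene':s},open('f1.pkl','wb'))
p=[*o['tool_pos'][:2],R[2]];z=o['tool_pos'][2]
it=[(R,box(-.032,.032,-.06,.06,.028,.028),(255,0,255)),(p,box(-.057,.057,-.011,.011,z+.008,z+.008),(0,255,255))]
a=ov(t,it,190,165,260,235,5.5);b=ov(s,it,215,120,290,200,5.3)
o=np.zeros((430,800,3),np.uint8);o[:a.shape[0],:a.shape[1]]=a;o[:b.shape[0],400:400+b.shape[1]]=b[:,:400];cv2.imwrite('pics/o2.png',o)
"
```

```text
t 2.3 turn z 0.001 shift [0.0015 0.0006 0.0946] tilt [-0.0046 -0.0036] F [-0.5  0.1  0.3] gap 1.003 grip 0.0
[0.47401043 0.37912528 0.10663342] [-0.80224294  0.8463044   0.09293356  1.72995859 -0.12862176  0.57708669
 -0.78612634]
```

View pics/o2.png

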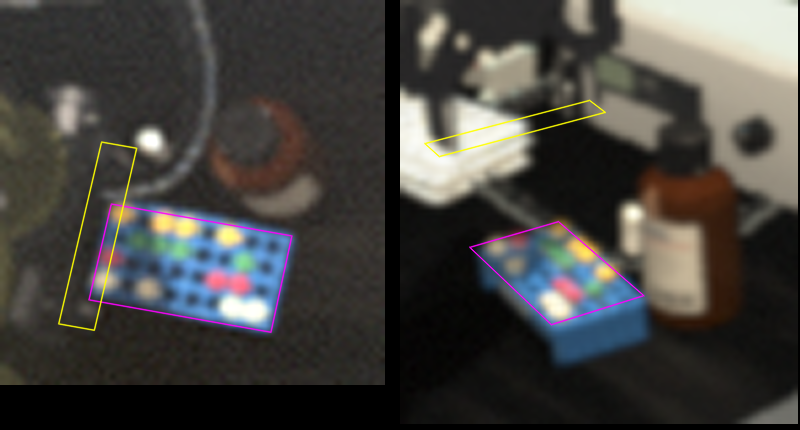

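The overlay shows the model outline lying on the rack in the top view, with the vial clear of the finger (vial at (150,140), finger outline ending near (120,145)). Lowering and gripping.

jog_arm:
  targets:
    - [[0,0,0],[0.0015,0.0005,0.014],1]
    - [[0,0,0],[0,0,0.014],1]
    - [[0,0,0],[0,0,0.014],1]
    - [[0,0,0],[0,0,0.014],1]
    - [[0,0,0],[0,0,0.014],1]
    - [[0,0,0],[0,0,0.012],1]
    - [[0,0,0],[0,0,0.008],1]
    - [[0,0,0],[0,0,0.004],1]
    - [[0,0,0],[0,0,0],1]
    - [[0,0,0],[0,0,0],1]

```text
t: 3.4
tool_pos: [0.4761, 0.3829, 0.0157]
tcp_rot: [-2.387, -2.042, -0.001]
force: [0.5, 0.2, 1.3]
finger_gap: 1.0
grip_force: 0.0
```

jog_arm:
  targets:
    - [[0,0,0],[0,0,0],0.9]
    - [[0,0,0],[0,0,0],0.82]
    - [[0,0,0],[0,0,0],0.75]
    - [[0,0,0],[0,0,0],0.68]
    - [[0,0,0],[0,0,0],0.6]
    - [[0,0,0],[0,0,0],0.5]
    - [[0,0,0],[0,0,0],0.4]
    - [[0,0,0],[0,0,0],0.4]

```text
t: 4.2
tool_pos: [0.4765, 0.3829, 0.0163]
tcp_rot: [2.387, 2.042, 0.002]
force: [-0.2, -0.1, 4.6]
finger_gap: 0.735
grip_force: 66.3
```

```bash
python3 -c "
from mv import *
R=[.469,.343,-.155]
go(wf(R,[0,.038,.012]),R[2])"
```

```text
t 4.2 turn z -0.0004 shift [-0.0026 -0.0012  0.0043] tilt [0.0013 0.0009] F [-0.2 -0.1  4.6] gap 0.735 grip 66.3
```

jog_arm:
  targets:
    - [[0,0,0],[0,0,-0.006],0.4]
    - [[0,0,0],[0,0,-0.012],0.4]
    - [[0,0,0],[0,0,-0.018],0.4]
    - [[0,0,0],[0,0,-0.022],0.4]
    - [[0,0,0],[0,0,-0.022],0.4]
    - [[0,0,0],[0,0,-0.022],0.4]
    - [[0,0,0],[0,0,-0.022],0.4]
    - [[0,0,0],[0,0,-0.022],0.4]
    - [[0,0,0],[0,0,-0.016],0.4]
    - [[0,0,0],[0,0,-0.008],0.4]
    - [[0,0,0],[0,0,0],0.4]

```text
t: 5.3
tool_pos: [0.4762, 0.383, 0.1867]
tcp_rot: [-2.387, -2.043, -0.004]
force: [0.8, -0.4, -1.6]
finger_gap: 0.73
grip_force: 65.7
```

```bash
python3 -c "
from mv import *
F=[.5815,.0115,.0715]
go(wf(F,[0,.112+.0405,.19]),F[2])"
```

```text
t 5.3 turn z -0.2267 shift [-0.2256  0.0785 -0.0033] tilt [0.0017 0.0016] F [ 0.8 -0.4 -1.6] gap 0.73 grip 65.7
```

jog_arm:
  targets:
    - [[0,0,-0.05],[0,0,0],0.4]
    - [[0,0,-0.0634],[0,0,0],0.4]
    - [[0,0,-0.0633],[0,0,0],0.4]
    - [[0,0,-0.05],[0,0,0],0.4]
    - [[0,0,0],[-0.015,0.006,0],0.4]
    - [[0,0,0],[-0.03,0.01,0],0.4]
    - [[0,0,0],[-0.035,0.012,0],0.4]
    - [[0,0,0],[-0.04,0.014,0],0.4]
    - [[0,0,0],[-0.04,0.014,0],0.4]
    - [[0,0,0],[-0.035,0.012,0],0.4]
    - [[0,0,0],[-0.02,0.007,0],0.4]
    - [[0,0,0],[-0.0106,0.0035,0],0.4]

```text
t: 6.5
tool_pos: [0.5709, 0.1582, 0.1847]
tcp_rot: [2.147, 2.292, -0.004]
force: [-0.7, 0.4, -1.2]
finger_gap: 0.731
grip_force: 65.7
```

jog_arm:
  targets:
    - [[0,0,0],[0,0,0],0.4]
    - [[0,0,0],[0,0,0],0.4]

```text
t: 6.7
tool_pos: [0.5695, 0.1645, 0.185]
tcp_rot: [-2.138, -2.299, -0.0]
force: [0.2, 0.6, -2.2]
finger_gap: 0.735
grip_force: 65.7
```

```bash
python3 -c "
from mv import *
from ov import *
from plant import *
F=[.5815,.0115,.0715]
go(wf(F,[0,.112+.0405,.19]),F[2]);o=get_obs();print(o['tool_pos'],o['torque'])
t=grab_frame('top');s=grab_frame('scene');pickle.dump({'top':t,'scene':s},open('f2.pkl','wb'))
D={'top':t,'scene':s}
p=[*o['tool_pos'][:2],F[2]];z=o['tool_pos'][2]-.016
p=[*wf(p,[0,-.0405,0])[:2],F[2]]
H=fit({'top':t,'scene':s},{'top':rect(.112,.06,.132,'flr')},[*wf(F,[.013,0,0])[:2],F[2]],rad=3);print('org by head top',wf(H,[-.013,0,0]))
H=fit({'top':t,'scene':s},{'scene':rect(.112,.06,.132,'blr')},[*wf(F,[.013,0,0])[:2],F[2]],rad=3);print('org by head scene',wf(H,[-.013,0,0]))
M,Y,G=(255,0,255),(0,255,255),(0,255,0)
it=[(p,box(-.032,.032,-.06,.06,z,z+.028),M),(F,box(-.035,.035,-.018,.108,.03,.03),Y),(F,box(-.043,.069,-.03,.03,.132,.132),G),(F,box(-.1125,.1125,-.15,.15,0.004,0.004),G)]
a=ov(t,it,265,140,365,225,4);b=ov(s,it,270,110,420,240,2.66)
c=ov(t,[],265,140,365,225,4);d=ov(s,[],270,110,420,240,2.66)
o=np.zeros((600,800,3),np.uint8)
for im,(x,y) in zip((a,b,c),((0,0),(400,0),(0,345))):
  im=im[:600-y,:800-x];o[y:y+im.shape[0],x:x+im.shape[1]]=im
im=d[:250];o[350:600,400:400+d.shape[1]]=im[:, :400];cv2.imwrite('pics/o3.png',o)
"
```

```text
t 6.7 turn z 0.0009 shift [-0.001  0.001 -0.005] tilt [-0.0011  0.0011] F [ 0.2  0.6 -2.2] gap 0.735 grip 65.7
[0.56948915 0.16451868 0.18498793] [ 0.11113777  0.03323082 -0.05446245]
[0.5954 0.0123 0.0775] rms px 0.2563789328582145 73
org by head top [0.58242638 0.01131909 0.        ]
[ 0.5877 -0.0032  0.0439] rms px 0.24835467053571628 70
org by head scene [ 0.57470623 -0.00378371  0.        ]
```

View pics/o3.png

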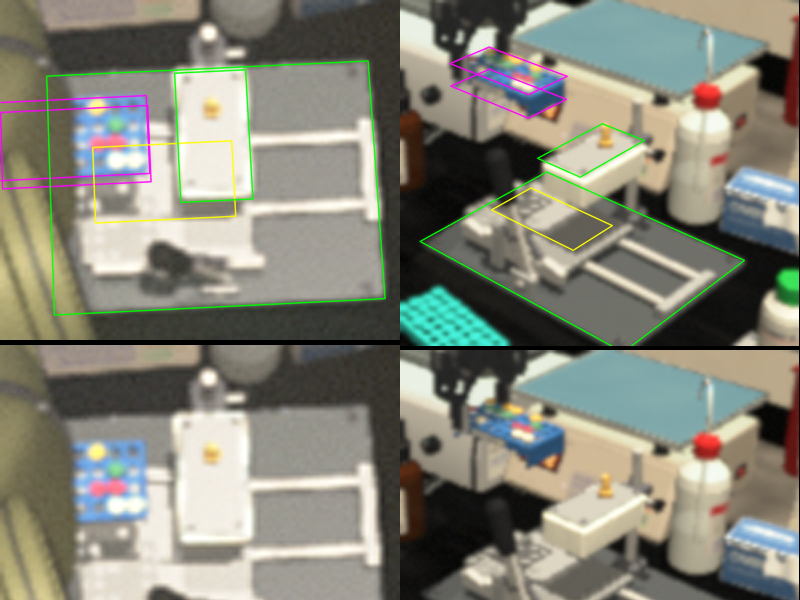

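```bash
python3 -c "
from mv import *
from ov import *
D=pickle.load(open('f2.pkl','rb'));t,s=D['top'],D['scene']
p=[.56949,.16452,.0706];z=.169
p=[*wf(p,[0,-.0405,0])[:2],.0706];print('tool says',p)
g=lambda yy,xx,zz:((xx[0],yy[0],zz),(xx[1],yy[1],zz))
# top: right (leading) end top edge, front & back long edges top (lead half)
e=[g((-.06,-.06),(-.032,.032),z+.028),g((-.055,-.015),(.032,.032),z+.028),g((-.055,-.01),(-.032,-.032),z+.0)]
print('rack top cam');fit(D,{'top':e},p,rad=3)
e2=[g((-.06,-.06),(-.032,.032),z),g((-.055,-.01),(-.032,-.032),z),g((-.055,0),(.032,.032),z+.028)]
print('rack scene');fit(D,{'scene':e2},p,rad=3)
F=[.5815,.0115,.0715]
# grip axis dark lever in top
im=ov(t,[(F,[((-.095,.0304,.099),(-.095,.0507,.155)),((-.083,.0304,.099),(-.083,.0507,.155)),((-.107,.0304,.099),(-.107,.0507,.155))],(0,255,255)),(F,box(-.043,.069,-.03,.03,.132,.132),(0,255,0))],270,150,350,215,8)
im2=ov(s,[(F,[((-.095,.0304,.099),(-.095,.0507,.155)),((-.083,.0304,.099),(-.083,.0507,.155)),((-.107,.0304,.099),(-.107,.0507,.155))],(0,255,255)),(F,box(-.043,.069,-.03,.03,.092,.132),(0,255,0))],290,140,370,215,8)
o=np.zeros((300,800,3),np.uint8);o=np.hstack([cv2.resize(im,(400,325)),cv2.resize(im2[:520],(400,325))]);cv2.imwrite('pics/o4.png',o)
"
```

```text
tool says [np.float64(0.5723469252951385), np.float64(0.12412089137297708), 0.0706]
rack top cam
[ 0.5717  0.1258 -0.1912] rms px 0.46631376648683104 58
rack scene
[0.5727 0.1239 0.2331] rms px 0.3557702115993118 45
```

View pics/o4.png

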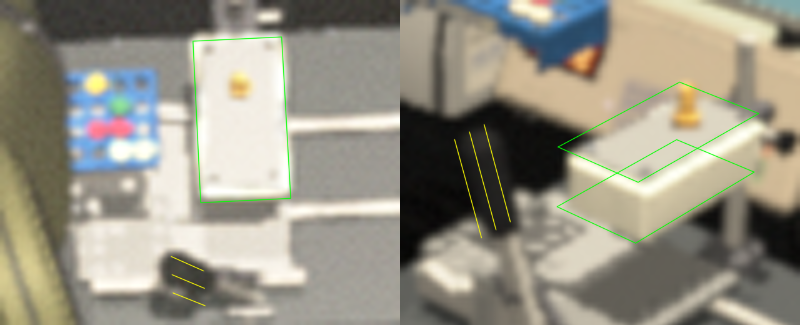

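```bash
python3 -c "
from mv import *
from ov import *
D=pickle.load(open('f0.pkl','rb'));t,s=D['top'],D['scene']
F=[.5815,.0115,.0715]
def inv(p): c,si=np.cos(F[2]),np.sin(F[2]);d=p[:2]-F[:2];return np.round([c*d[0]+si*d[1],-si*d[0]+c*d[1]],4)
for f,b in((t,(285,190,330,220)),(s,(296,155,318,200))):
  g=f['image'][b[1]:b[3],b[0]:b[2]].astype(int).max(2)
  m=(g<55).astype(np.uint8);n,l,st,c=cv2.connectedComponentsWithStats(m)
  for i in range(1,n):
    if st[i,4]>15: print(st[i],c[i]+b[:2],[inv(ray(f,*(c[i]+b[:2]),z)) for z in(.126,.01)])
print('expected grip',proj(t,w(F,[(-.095,.0403,.126)])),proj(s,w(F,[(-.095,.0403,.126)])))
for v in (175,192): print('rail',inv(ray(t,340,v,.03)))
f=t;b=(285,190,330,222);a=cv2.resize(f['image'][b[1]:b[3],b[0]:b[2],::-1],None,fx=9,fy=9,interpolation=cv2.INTER_NEAREST)
f=s;b=(293,150,333,205);c=cv2.resize(f['image'][b[1]:b[3],b[0]:b[2],::-1],None,fx=9,fy=9,interpolation=cv2.INTER_NEAREST)
o=np.zeros((500,800,3),np.uint8);o[:a.shape[0],:a.shape[1]]=a;o[:c.shape[0],420:420+c.shape[1]]=c;cv2.imwrite('pics/o5.png',o)
"
```

```text
[  0   5  22  27 454] [305.91409692 172.34361233] [array([-0.0799,  0.0552]), array([0.0694, 0.1975])]
expected grip [[307.24279495 205.81794598]] [[306.07186203 176.01156112]]
rail [ 0.0303 -0.0821]
rail [-0.0327 -0.0782]
```

View pics/o5.png

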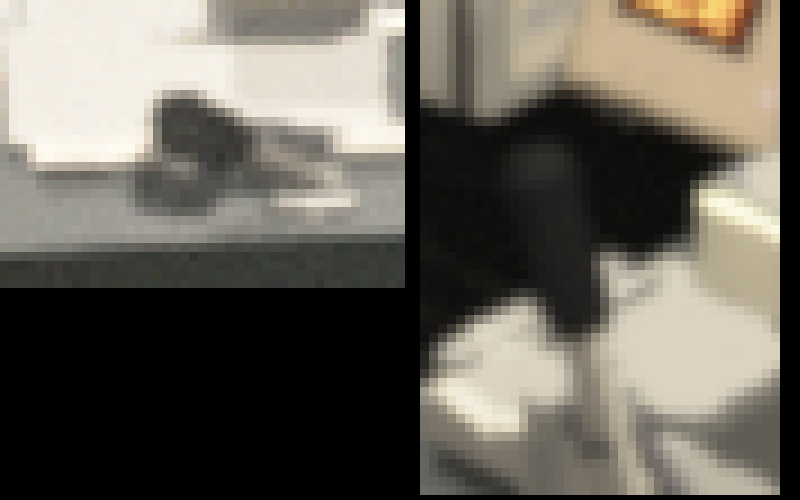

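The close crop puts the grip's black body at top-view (307.5,204.8) against a predicted (307.2,205.8), and the rails are centred on x≈-1 mm, so the feed pose holds. Next a 1-D check of the rack's offset in the hand.

```bash
python3 -c "
from mv import *
from ov import *
D=pickle.load(open('f2.pkl','rb'));t=D['top']
p=[.5723,.1241,.0715];z=.169
g=cv2.GaussianBlur(t['image'],(0,0),.5).astype(float)
k=np.arange(-.014,.0141,.001)
def prof(mk,ch):
  v=[]
  for d in k:
    P=mk(d);u=proj(t,w(p,P));v.append(np.mean(map_coordinates(g[...,ch],[u[:,1],u[:,0]],order=1)))
  return np.array(v)
xs=np.linspace(-.026,.026,40);ys=np.linspace(-.055,-.025,40)
ch=2
for n,mk in(('lead end (y=-.06+d)',lambda d:[(x,-.06+d,z+.028) for x in xs]),('front (x=-.032+d)',lambda d:[(-.032+d,y,z+.028) for y in ys]),('back (x=.032+d)',lambda d:[(.032+d,y,z+.028) for y in ys])):
  v=prof(mk,2)-prof(mk,0);print(n);print(np.round(v).astype(int).tolist())
D=pickle.load(open('f0.pkl','rb'));t=D['top'];p=[.469,.343,-.155];z=0
g=cv2.GaussianBlur(t['image'],(0,0),.5).astype(float)
for n,mk in(('f0 lead',lambda d:[(x,-.06+d,z+.028) for x in xs]),('f0 trail',lambda d:[(x,.06+d,z+.028) for x in xs])):
  v=prof(mk,2)-prof(mk,0);print(n);print(np.round(v).astype(int).tolist())
"
```

```text
lead end (y=-.06+d)
[-16, -16, -15, -15, -15, -15, -15, -15, -15, -14, -11, -7, -1, 10, 23, 36, 48, 58, 65, 65, 59, 53, 47, 42, 39, 38, 41, 44, 48]
front (x=-.032+d)
[-18, -19, -19, -19, -20, -20, -19, -19, -17, -12, -6, 2, 18, 34, 50, 59, 63, 66, 58, 43, 27, 14, 8, 3, -1, -1, 1, 4, 10]
back (x=.032+d)
[71, 59, 48, 40, 39, 39, 42, 48, 58, 66, 69, 67, 66, 59, 46, 32, 19, 11, 3, -5, -8, -9, -10, -10, -10, -10, -10, -10, -10]
f0 lead
[-6, -6, -6, -6, -6, -4, -2, 1, 6, 13, 22, 33, 44, 56, 68, 77, 84, 89, 90, 87, 83, 78, 73, 68, 64, 63, 63, 64, 66]
f0 trail
[34, 24, 15, 8, 3, 1, 1, 2, 5, 10, 15, 19, 22, 24, 25, 24, 21, 17, 13, 9, 6, 2, 0, -1, -1, -1, -2, -2, -2]
```

The in-hand offset is confirmed (leading-end error about 0.2 mm, lateral -0.3 mm). Lowering behind the head.

jog_arm:
  targets:
    - [[0,0,0],[-0.001,0.001,0.008],0.4]
    - [[0,0,0],[0,0,0.014],0.4]
    - [[0,0,0],[0,0,0.018],0.4]
    - [[0,0,0],[0,0,0.018],0.4]
    - [[0,0,0],[0,0,0.018],0.4]
    - [[0,0,0],[0,0,0.018],0.4]
    - [[0,0,0],[0,0,0.016],0.4]
    - [[0,0,0],[0,0,0.012],0.4]
    - [[0,0,0],[0,0,0.007],0.4]
    - [[0,0,0],[0,0,0],0.4]
    - [[0,0,0],[0,0,0],0.4]

```text
t: 7.9
tool_pos: [0.5716, 0.1626, 0.0566]
tcp_rot: [2.14, 2.299, 0.001]
force: [-0.6, 0.6, -1.3]
finger_gap: 0.732
grip_force: 65.8
```

```bash
python3 -c "
from mv import *
F=[.5818,.0115,.0715]
go(wf(F,[0,.045+.0405,.056]),F[2])"
```

```text
t 7.9 turn z 0.0002 shift [-0.0659 -0.0006  0.0006] tilt [0.0007 0.0003] F [-0.6  0.6 -1.3] gap 0.732 grip 65.8
```

jog_arm:
  targets:
    - [[0,0,0],[-0.004,-0.0006,0],0.4]
    - [[0,0,0],[-0.008,0,0],0.4]
    - [[0,0,0],[-0.01,0,0],0.4]
    - [[0,0,0],[-0.01,0,0],0.4]
    - [[0,0,0],[-0.01,0,0],0.4]
    - [[0,0,0],[-0.01,0,0],0.4]
    - [[0,0,0],[-0.008,0,0],0.4]
    - [[0,0,0],[-0.0045,0,0],0.4]
    - [[0,0,0],[-0.0015,0,0],0.4]
    - [[0,0,0],[0,0,0],0.4]
    - [[0,0,0],[0,0,0],0.4]

```text
t: 9.0
tool_pos: [0.5754, 0.0972, 0.0563]
tcp_rot: [-2.139, -2.3, -0.001]
force: [0.1, 0.1, -2.5]
finger_gap: 0.733
grip_force: 65.8
```

```bash
python3 -c "
from mv import *
F=[.5818,.0115,.0715]
go(wf(F,[0,.045+.0405,.046]),F[2])"
```

```text
t 9.0 turn z 0.001 shift [-0.0005  0.0003  0.0103] tilt [0.     0.0007] F [ 0.1  0.1 -2.5] gap 0.733 grip 65.8
```

Lowering to the floor gently.

jog_arm:
  targets:
    - [[0,0,0],[-0.0005,0.0003,0.002],0.4]
    - [[0,0,0],[0,0,0.002],0.4]
    - [[0,0,0],[0,0,0.002],0.4]
    - [[0,0,0],[0,0,0.002],0.4]
    - [[0,0,0],[0,0,0.001],0.4]
    - [[0,0,0],[0,0,0.0005],0.4]
    - [[0,0,0],[0,0,0],0.4]
    - [[0,0,0],[0,0,0],0.4]

```text
t: 9.8
tool_pos: [0.5761, 0.0976, 0.0491]
tcp_rot: [-2.14, -2.3, -0.003]
force: [-2.5, 3.1, 18.7]
finger_gap: 0.734
grip_force: 68.8
```

```bash
python3 -c "
from mv import *
F=[.5818,.0115,.0715]
go(wf(F,[0,.045+.0405,.046]),F[2]);print(get_obs()['torque'])"
```

```text
t 9.8 turn z 0.0006 shift [-0.0008 -0.0005  0.0031] tilt [0.0013 0.0018] F [-2.5  3.1 18.7] gap 0.734 grip 68.8
[-0.04308593  1.26834086 -0.15274588]
```

Contact came 3 mm high, and the moment puts it at about (-41,-35) mm from the TCP. That is the -x guide, so the nest lies a little farther +x. Lifting, shifting +3.5 mm in x and retrying.

jog_arm:
  targets:
    - [[0,0,0],[0,0,-0.004],0.4]
    - [[0,0,0],[0,0,-0.004],0.4]
    - [[0,0,0],[0,0.002,0],0.4]
    - [[0,0,0],[0,0.0015,0],0.4]
    - [[0,0,0],[0,0,0.002],0.4]
    - [[0,0,0],[0,0,0.002],0.4]
    - [[0,0,0],[0,0,0.002],0.4]
    - [[0,0,0],[0,0,0.001],0.4]
    - [[0,0,0],[0,0,0.001],0.4]
    - [[0,0,0],[0,0,0],0.4]
    - [[0,0,0],[0,0,0],0.4]

```text
t: 10.9
tool_pos: [0.5791, 0.0962, 0.0469]
tcp_rot: [-2.14, -2.299, 0.0]
force: [-1.2, -0.2, 1.0]
finger_gap: 0.731
grip_force: 66.5
```

```bash
python3 -c "
from mv import *
F=[.5818,.0115,.0715]
go(wf(F,[0,.045+.0405,.046]),F[2]);print(get_obs()['torque'])"
```

```text
t 10.9 turn z 0.0 shift [ 0.0009 -0.0033  0.0009] tilt [-0.0003 -0.    ] F [-1.2 -0.2  1. ] gap 0.731 grip 66.5
[0.07475302 0.2001183  0.01236209]
```

jog_arm:
  targets:
    - [[0,0,0],[0,0,0.0008],0.4]
    - [[0,0,0],[0,0,0.0006],0.4]
    - [[0,0,0],[0,0,0],0.4]
    - [[0,0,0],[0,0,0],0.4]

```text
t: 11.3
tool_pos: [0.5791, 0.0961, 0.0466]
tcp_rot: [2.141, 2.299, -0.0]
force: [-4.1, -1.5, 10.1]
finger_gap: 0.731
grip_force: 67.7
```

```bash
python3 -c "
from mv import *
F=[.5818,.0115,.0715]
go(wf(F,[0,.045+.0405,.046]),F[2]);print(get_obs()['torque'])"
```

```text
t 11.3 turn z -0.0001 shift [ 0.001  -0.0033  0.0006] tilt [ 0.0001 -0.0001] F [-4.1 -1.5 10.1] gap 0.731 grip 67.7
[0.01494601 0.5913192  0.01832674]
```

Seated at floor height (30.3 mm above the table reading). Releasing and rising.

jog_arm:
  targets:
    - [[0,0,0],[0,0,-0.001],0.5]
    - [[0,0,0],[0,0,0],0.7]
    - [[0,0,0],[0,0,0],0.8]
    - [[0,0,0],[0,0,0],0.9]
    - [[0,0,0],[0,0,0],1]
    - [[0,0,0],[0,0,0],1]
    - [[0,0,0],[0,0,-0.01],1]
    - [[0,0,0],[0,0,-0.02],1]
    - [[0,0,0],[0,0,-0.03],1]
    - [[0,0,0],[0,0,-0.03],1]
    - [[0,0,0],[0,0,-0.03],1]
    - [[0,0,0],[0,0,-0.03],1]

```text
t: 12.5
tool_pos: [0.5791, 0.0961, 0.1984]
tcp_rot: [2.14, 2.299, 0.001]
force: [1.1, 0.4, -0.6]
finger_gap: 1.001
grip_force: 0.0
```

```bash
python3 -c "
from mv import *
from ov import *
from plant import *
F=[.5850,.0105,.0715]
print(get_obs()['tool_pos'])
go(wf(F,[-.095,.125,.20]),F[2])
t=grab_frame('top');s=grab_frame('scene');pickle.dump({'top':t,'scene':s},open('f3.pkl','wb'))
"
```

```text
[0.57913345 0.09614917 0.19838122]
t 12.5 turn z -0.0 shift [ 0.0392 -0.0953 -0.0016] tilt [0.0006 0.0002] F [ 1.1  0.4 -0.6] gap 1.001 grip 0.0
```

jog_arm:
  targets:
    - [[0,0,0],[0.004,-0.015,0],0.8]
    - [[0,0,0],[0.005,-0.025,0],0.6]
    - [[0,0,0],[0.005,-0.025,0],0.4]
    - [[0,0,0],[0.005,-0.02,0],0.2]
    - [[0,0,0],[0,-0.0103,0],0]
    - [[0,0,0],[0,0,0.015],0]
    - [[0,0,0],[0,0,0.02],0]
    - [[0,0,0],[0,0,0.02],0]
    - [[0,0,0],[0,0,0.015],0]
    - [[0,0,0],[0,0,0.005],0]
    - [[0,0,0],[0,0,0],0]
    - [[0,0,0],[0,0,0],0]

```text
t: 13.8
tool_pos: [0.4835, 0.1084, 0.1219]
tcp_rot: [2.14, 2.299, 0.002]
force: [-0.4, 0.4, 0.6]
finger_gap: -0.001
grip_force: 0.0
```

```bash
python3 -c "
from mv import *
F=[.5850,.0105,.0715]
go(wf(F,[-.095,-.0124,.123]),F[2])
"
```

```text
t 13.8 turn z -0.0002 shift [-0.1173 -0.0007 -0.0011] tilt [0.0011 0.0003] F [-0.4  0.4  0.6] gap -0.001 grip 0.0
```

jog_arm:
  targets:
    - [[0,0,0],[-0.006,0,0],0]
    - [[0,0,0],[-0.01,0,0],0]
    - [[0,0,0],[-0.01,0,0],0]
    - [[0,0,0],[-0.01,0,0],0]
    - [[0,0,0],[-0.01,0,0],0]
    - [[0,0,0],[-0.01,0,0],0]
    - [[0,0,0],[-0.01,0,0],0]
    - [[0,0,0],[-0.01,0,0],0]
    - [[0,0,0],[-0.01,0,0],0]
    - [[0,0,0],[-0.01,0,0],0]
    - [[0,0,0],[-0.008,0,0],0]
    - [[0,0,0],[-0.004,0,0],0]

```text
t: 15.0
tool_pos: [0.4911, 0.0014, 0.1214]
tcp_rot: [-2.139, -2.3, -0.004]
force: [0.7, 8.1, -0.2]
finger_gap: 0.002
grip_force: 4.1
```

jog_arm:
  targets:
    - [[0,0,0],[-0.003,0,0],0]
    - [[0,0,0],[-0.003,0,0],0]
    - [[0,0,0],[-0.002,0,0],0]
    - [[0,0,0],[0,0,0],0]

```text
t: 15.4
tool_pos: [0.4912, -0.0057, 0.121]
tcp_rot: [-2.137, -2.3, -0.003]
force: [0.3, 8.4, -1.3]
finger_gap: -0.0
grip_force: 3.6
```

```bash
python3 -c "
from mv import *
F=[.5850,.0105,.0715]
go(wf(F,[-.095,-.0124,.123]),F[2])
"
```

```text
t 15.4 turn z 0.0018 shift [-0.0029 -0.0003 -0.002 ] tilt [0.     0.0028] F [ 0.3  8.4 -1.3] gap -0.0 grip 3.6
```

jog_arm:
  targets:
    - [[0,0,0],[-0.002,0,0],0]
    - [[0,0,0],[-0.002,0,0],0]
    - [[0,0,0],[-0.001,0,0],0]
    - [[0,0,0],[0,0,0],0]

```text
t: 15.8
tool_pos: [0.4912, -0.0096, 0.1209]
tcp_rot: [-2.135, -2.3, -0.004]
force: [0.5, 9.7, -1.5]
finger_gap: 0.001
grip_force: 4.4
```

jog_arm:
  targets:
    - [[0,0,0],[-0.001,0,0],0]
    - [[0,0,0],[-0.001,0,0],0]
    - [[0,0,0],[0,0,0],0]

```text
t: 16.1
tool_pos: [0.4912, -0.0099, 0.1209]
tcp_rot: [-2.132, -2.301, -0.006]
force: [-1.1, 13.9, -1.2]
finger_gap: -0.0
grip_force: 6.1
```

jog_arm:
  targets:
    - [[0,0,0],[-0.0015,0,0],0]
    - [[0,0,0],[0,0,0],0]
    - [[0,0,0],[0,0,0],0]

```text
t: 16.4
tool_pos: [0.4912, -0.0101, 0.1209]
tcp_rot: [-2.13, -2.302, -0.007]
force: [-0.7, 15.9, -2.2]
finger_gap: 0.002
grip_force: 7.4
```

```bash
python3 -c "
from mv import *
F=[.5850,.0105,.0715]
go(wf(F,[-.095,.105,.123]),F[2])
from plant import *
import pickle
pickle.dump({'top':grab_frame('top'),'scene':grab_frame('scene')},open('f4.pkl','wb'))
"
```

```text
t 16.4 turn z 0.0061 shift [ 0.1189  0.     -0.0021] tilt [-0.0011  0.0071] F [-0.7 15.9 -2.2] gap 0.002 grip 7.4
```

jog_arm:
  targets:
    - [[0,0,0],[0.006,0,-0.001],0]
    - [[0,0,0],[0.01,0,-0.001],0]
    - [[0,0,0],[0.012,0,0],0]
    - [[0,0,0],[0.014,0,0],0]
    - [[0,0,0],[0.014,0,0],0]
    - [[0,0,0],[0.014,0,0],0]
    - [[0,0,0],[0.014,0,0],0]
    - [[0,0,0],[0.014,0,0],0]
    - [[0,0,0],[0.012,0,0],0]
    - [[0,0,0],[0.008,0,0],0]
    - [[0,0,0],[0.002,0,0],0]
    - [[0,0,0],[0,0,0],0]

```text
t: 17.7
tool_pos: [0.4832, 0.1035, 0.1234]
tcp_rot: [2.141, 2.299, -0.001]
force: [-0.1, -0.1, -0.2]
finger_gap: -0.0
grip_force: 0.0
```

jog_arm:
  targets:
    - [[0,0,0],[0,0,0],0]
    - [[0,0,0],[0,0,0],0]
    - [[0,0,0],[0,0,0],0]
    - [[0,0,0],[0,0,0],0]

```text
t: 18.1
tool_pos: [0.4832, 0.1035, 0.1234]
tcp_rot: [2.141, 2.299, -0.0]
force: [-0.2, -0.3, 0.4]
finger_gap: 0.004
grip_force: 0.0
```

```bash
python3 -c "
from mv import *
from ov import *
from plant import *
F=[.5850,.0105,.0715]
go(wf(F,[-.095,-.0124,.123]),F[2])
o=get_obs();print(o['tool_pos'])
D={'top':grab_frame('top'),'scene':grab_frame('scene')};pickle.dump(D,open('f5.pkl','wb'))
A=pickle.load(open('f3.pkl','rb'))
# rack blue centroid shift & lever darkness
for n in('top','scene'):
  for k,X in(('before',A),('after',D)):
    f=X[n];h=cv2.cvtColor(f['image'],cv2.COLOR_RGB2HSV);b=(270,150,360,215) if n=='top' else (285,140,400,250)
    m=((h[...,0]>100)&(h[...,0]<125)&(h[...,1]>110)&(h[...,2]>60))[b[1]:b[3],b[0]:b[2]]
    ys,xs=np.nonzero(m);print(n,k,len(xs),xs.min()+b[0],xs.max()+b[0],ys.min()+b[1],ys.max()+b[1])
"
```

```text
t 18.1 turn z -0.0006 shift [-1.125e-01 -1.000e-04  4.000e-04] tilt [ 0. -0.] F [-0.2 -0.3  0.4] gap 0.004 grip 0.0
[0.48321871 0.10352684 0.1234034 ]Traceback (most recent call last):
  File "<string>", line 15, in <module>
    ys,xs=np.nonzero(m);print(n,k,len(xs),xs.min()+b[0],xs.max()+b[0],ys.min()+b[1],ys.max()+b[1])
                                          ~~~~~~^^
    return umr_minimum(a, axis, None, out, keepdims, initial, where)
ValueError: zero-size array to reduction operation minimum which has no identity
```

jog_arm:
  targets:
    - [[0,0,0],[-0.005,0,0],0]
    - [[0,0,0],[-0.011,0,0],0]
    - [[0,0,0],[-0.011,0,0],0]
    - [[0,0,0],[-0.011,0,0],0]
    - [[0,0,0],[-0.011,0,0],0]
    - [[0,0,0],[-0.011,0,0],0]
    - [[0,0,0],[-0.011,0,0],0]
    - [[0,0,0],[-0.011,0,0],0]
    - [[0,0,0],[-0.011,0,0],0]
    - [[0,0,0],[-0.011,0,0],0]
    - [[0,0,0],[-0.008,0,0],0]
    - [[0,0,0],[-0.004,0,0],0]

```text
t: 19.4
tool_pos: [0.4913, -0.0106, 0.123]
tcp_rot: [-2.138, -2.299, -0.003]
force: [0.2, 13.2, -2.4]
finger_gap: -0.0
grip_force: 6.3
```

jog_arm:
  targets:
    - [[0,0,0],[-0.002,0,0],0]
    - [[0,0,0],[-0.002,0,0],0]
    - [[0,0,0],[-0.001,0,0],0]
    - [[0,0,0],[0,0,0],0]
    - [[0,0,0],[0,0,0],0]

```text
t: 19.9
tool_pos: [0.4912, -0.0109, 0.1229]
tcp_rot: [-2.129, -2.302, -0.007]
force: [-0.7, 16.0, -1.5]
finger_gap: -0.004
grip_force: 7.6
```

jog_arm:
  targets:
    - [[0,0,0],[0.006,0,0],0]
    - [[0,0,0],[0.01,0,0],0]
    - [[0,0,0],[0.012,0,0],0]
    - [[0,0,0],[0.014,0,0],0]
    - [[0,0,0],[0.014,0,0],0]
    - [[0,0,0],[0.014,0,0],0]
    - [[0,0,0],[0.014,0,0],0]
    - [[0,0,0],[0.014,0,0],0]
    - [[0,0,0],[0.012,0,0],0]
    - [[0,0,0],[0.008,0,0],0]
    - [[0,0,0],[0.002,0,0],0]
    - [[0,0,0],[0,0,0],0]

```text
t: 21.1
tool_pos: [0.4832, 0.1025, 0.1233]
tcp_rot: [2.141, 2.299, -0.001]
force: [0.4, -0.7, -0.1]
finger_gap: 0.002
grip_force: 0.0
```

jog_arm:
  targets:
    - [[0,0,0],[0,0,0],0]
    - [[0,0,0],[0,0,0],0]
    - [[0,0,0],[0,0,0],0]
    - [[0,0,0],[0,0,0],0]

```text
t: 21.5
tool_pos: [0.4833, 0.1025, 0.1234]
tcp_rot: [2.141, 2.299, -0.0]
force: [-1.3, 0.1, 0.6]
finger_gap: 0.003
grip_force: 0.0
```

jog_arm:
  targets:
    - [[0,0,0],[-0.005,0,0],0]
    - [[0,0,0],[-0.011,0,0],0]
    - [[0,0,0],[-0.011,0,0],0]
    - [[0,0,0],[-0.011,0,0],0]
    - [[0,0,0],[-0.011,0,0],0]
    - [[0,0,0],[-0.011,0,0],0]
    - [[0,0,0],[-0.011,0,0],0]
    - [[0,0,0],[-0.011,0,0],0]
    - [[0,0,0],[-0.011,0,0],0]
    - [[0,0,0],[-0.011,0,0],0]
    - [[0,0,0],[-0.008,0,0],0]
    - [[0,0,0],[-0.004,0,0],0]

```text
t: 22.7
tool_pos: [0.4912, -0.0108, 0.123]
tcp_rot: [-2.137, -2.299, -0.004]
force: [-1.5, 16.0, -2.3]
finger_gap: 0.004
grip_force: 7.1
```

jog_arm:
  targets:
    - [[0,0,0],[-0.002,0,0],0]
    - [[0,0,0],[-0.002,0,0],0]
    - [[0,0,0],[-0.001,0,0],0]
    - [[0,0,0],[0,0,0],0]
    - [[0,0,0],[0,0,0],0]

```text
t: 23.2
tool_pos: [0.4913, -0.0111, 0.1229]
tcp_rot: [-2.128, -2.302, -0.009]
force: [-1.2, 17.4, -0.3]
finger_gap: 0.001
grip_force: 8.5
```

Third stroke is at the stop. I let the lever return, then rise clear.

jog_arm:
  targets:
    - [[0,0,0],[0.006,0,0],0]
    - [[0,0,0],[0.01,0,0],0]
    - [[0,0,0],[0.012,0,0],0]
    - [[0,0,0],[0.014,0,0],0]
    - [[0,0,0],[0.014,0,0],0]
    - [[0,0,0],[0.014,0,0],0]
    - [[0,0,0],[0.014,0,0],0]
    - [[0,0,0],[0.014,0,0],0]
    - [[0,0,0],[0.012,0,0],0]
    - [[0,0,0],[0.008,0,0],0]
    - [[0,0,0],[0.002,0,0],0]
    - [[0,0,0],[0,0,0],0]

```text
t: 24.4
tool_pos: [0.4833, 0.1015, 0.1234]
tcp_rot: [2.141, 2.299, -0.001]
force: [-0.6, 0.5, 0.2]
finger_gap: 0.0
grip_force: 0.0
```

jog_arm:
  targets:
    - [[0,0,0],[0,0,0],0]
    - [[0,0,0],[0,0,0],0]
    - [[0,0,0],[0,0,-0.02],0]
    - [[0,0,0],[0,0,-0.03],0]
    - [[0,0,0],[0,0,-0.03],0]
    - [[0,0,0],[0,0,-0.03],0]
    - [[0,0,0],[0,0,-0.015],0]
    - [[0,0,0],[0,0,0],0]

```text
t: 25.2
tool_pos: [0.4847, 0.1016, 0.2504]
tcp_rot: [2.14, 2.296, 0.006]
force: [0.5, 0.7, 0.2]
finger_gap: 0.004
grip_force: 0.0
```

```bash
cat > meas.py <<'E'
from fit import *
def lead(f,p,z,ends=(("lead",0,-.06),),lo=-.014,hi=.014):
    g=f["image"].astype(float);g=cv2.GaussianBlur(g,(0,0),.5);k=np.arange(lo,hi+.0001,.001)
    xs=np.linspace(-.026,.026,40);ys=np.linspace(-.055,-.035,40)
    for n,mk in(("-y end",lambda d:[(x,-.06+d,z) for x in xs]),("+y end",lambda d:[(x,.06+d,z) for x in xs]),("front",lambda d:[(-.032+d,y,z) for y in ys]),("back",lambda d:[(.032+d,y,z) for y in ys])):
        v=[]
        for d in k:
            u=proj(f,w(p,mk(d)));s=lambda c:np.mean(map_coordinates(g[...,c],[u[:,1],u[:,0]],order=1));v.append(s(2)-s(0))
        print(n,np.round(v).astype(int).tolist())
E
python3 -c "
from mv import *
from meas import *
from plant import *
F=[.5850,.0105,.0715]
D={'top':grab_frame('top'),'scene':grab_frame('scene')};pickle.dump(D,open('f6.pkl','wb'))
p=[*wf(F,[-.0003,-.045,0])[:2],F[2]];print(p)
lead(D['top'],p,.058)
go(wf(F,[0,-.085,.24]),F[2])
"
```

```text
[np.float64(0.5879155257674664), np.float64(-0.03440645509834014), 0.0715]
-y end [-17, -17, -17, -17, -16, -16, -15, -15, -15, -13, -10, -5, 1, 10, 22, 35, 47, 56, 60, 63, 63, 60, 56, 53, 51, 50, 50, 51, 52]
+y end [-15, -15, -15, -14, -14, -14, -14, -14, -14, -14, -14, -14, -14, -14, -14, -14, -14, -14, -14, -14, -14, -14, -13, -13, -13, -13, -13, -14, -16]
front [-15, -16, -16, -17, -18, -19, -21, -21, -18, -14, -9, -1, 14, 28, 43, 50, 53, 57, 55, 41, 26, 11, 3, 1, -2, -5, -3, -2, 0]
back [80, 75, 70, 65, 60, 58, 63, 68, 74, 76, 73, 70, 66, 52, 36, 19, 4, -1, -6, -11, -13, -14, -14, -15, -15, -16, -16, -16, -15]
t 25.3 turn z -0.0006 shift [-0.1829  0.0952  0.0081] tilt [-0.0002 -0.0001] F [-1.  -0.5  0.9] gap -0.003 grip 0.0
```

Rack measured at feed y = -45 mm (error 0.1 mm) and x = -1 mm, so the carriage made 90 mm. Going to its leading end.

jog_arm:
  targets:
    - [[0,0,0],[-0.008,0.004,0],0.2]
    - [[0,0,0],[-0.018,0.009,0],0.4]
    - [[0,0,0],[-0.022,0.012,0],0.6]
    - [[0,0,0],[-0.024,0.012,0],0.8]
    - [[0,0,0],[-0.024,0.012,0],1]
    - [[0,0,0],[-0.024,0.012,0],1]
    - [[0,0,0],[-0.024,0.012,0],1]
    - [[0,0,0],[-0.02,0.011,0],1]
    - [[0,0,0],[-0.012,0.007,0],1]
    - [[0,0,0],[-0.0059,0.003,0.01],1]
    - [[0,0,0],[0,0,0.02],1]
    - [[0,0,0],[0,0,0.025],1]

```text
t: 26.5
tool_pos: [0.5901, -0.0722, 0.1923]
tcp_rot: [-2.14, -2.3, -0.001]
force: [0.4, 0.2, -0.9]
finger_gap: 1.0
grip_force: 0.0
```

```bash
python3 -c "
from mv import *
F=[.5850,.0105,.0715]
go(wf(F,[-.001,-.084,.046]),F[2])
"
```

```text
t 26.5 turn z 0.0008 shift [-1.200e-03 -1.000e-04  1.463e-01] tilt [0.0005 0.0008] F [ 0.4  0.2 -0.9] gap 1.0 grip 0.0
```

jog_arm:
  targets:
    - [[0,0,0],[-0.001,0,0.02],1]
    - [[0,0,0],[0,0,0.02],1]
    - [[0,0,0],[0,0,0.02],1]
    - [[0,0,0],[0,0,0.02],1]
    - [[0,0,0],[0,0,0.018],1]
    - [[0,0,0],[0,0,0.014],1]
    - [[0,0,0],[0,0,0.01],1]
    - [[0,0,0],[0,0,0.006],1]
    - [[0,0,0],[0,0,0.003],1]
    - [[0,0,0],[0,0,0],1]
    - [[0,0,0],[0,0,0],1]

```text
t: 27.6
tool_pos: [0.5906, -0.0739, 0.0629]
tcp_rot: [2.14, 2.299, 0.001]
force: [0.2, -0.3, -0.1]
finger_gap: 1.001
grip_force: 0.0
```

```bash
python3 -c "
from mv import *
F=[.5850,.0105,.0715]
go(wf(F,[-.001,-.084,.046]),F[2])
"
```

```text
t 27.6 turn z -0.0 shift [ 0.0006 -0.0005  0.0169] tilt [ 0.0011 -0.    ] F [ 0.2 -0.3 -0.1] gap 1.001 grip 0.0
```

jog_arm:
  targets:
    - [[0,0,0],[0,0,0.006],1]
    - [[0,0,0],[0,0,0.006],1]
    - [[0,0,0],[0,0,0.004],1]
    - [[0,0,0],[0,0,0],1]
    - [[0,0,0],[0,0,0],0.9]
    - [[0,0,0],[0,0,0],0.82]
    - [[0,0,0],[0,0,0],0.75]
    - [[0,0,0],[0,0,0],0.68]
    - [[0,0,0],[0,0,0],0.6]
    - [[0,0,0],[0,0,0],0.5]
    - [[0,0,0],[0,0,0],0.4]
    - [[0,0,0],[0,0,0],0.4]

```text
t: 28.8
tool_pos: [0.5906, -0.0738, 0.0472]
tcp_rot: [2.14, 2.299, 0.001]
force: [-0.5, 0.6, 5.0]
finger_gap: 0.732
grip_force: 65.8
```

jog_arm:
  targets:
    - [[0,0,0],[0,0,-0.001],0.4]
    - [[0,0,0],[0,0,-0.002],0.4]
    - [[0,0,0],[0,0,-0.003],0.4]
    - [[0,0,0],[0,0,-0.003],0.4]
    - [[0,0,0],[0,0,-0.001],0.4]
    - [[0,0,0],[0,0,0],0.4]

```text
t: 29.4
tool_pos: [0.5903, -0.0738, 0.0566]
tcp_rot: [2.14, 2.299, 0.0]
force: [-0.9, -0.6, -0.5]
finger_gap: 0.732
grip_force: 65.5
```

```bash
python3 -c "
from mv import *
F=[.5850,.0105,.0715]
go(wf(F,[-.001,-.084,.057]),F[2]);print(get_obs()['torque'])
"
```

```text
t 29.4 turn z -0.0 shift [ 0.0005 -0.0002 -0.0004] tilt [0.0004 0.    ] F [-0.9 -0.6 -0.5] gap 0.732 grip 65.5
[-0.11421761  0.05206013 -0.02774501]
```

jog_arm:
  targets:
    - [[0,0,0],[-0.003,0,0],0.4]
    - [[0,0,0],[-0.006,0,0],0.4]
    - [[0,0,0],[-0.008,0,0],0.4]
    - [[0,0,0],[-0.009,0,0],0.4]
    - [[0,0,0],[-0.01,0,0],0.4]
    - [[0,0,0],[-0.01,0,0],0.4]
    - [[0,0,0],[-0.008,0,0],0.4]
    - [[0,0,0],[-0.005,0,0],0.4]
    - [[0,0,0],[-0.002,0,0],0.4]
    - [[0,0,0],[0,0,0],0.4]
    - [[0,0,0],[0,0,0],0.4]

```text
t: 30.5
tool_pos: [0.5945, -0.134, 0.0563]
tcp_rot: [-2.14, -2.3, -0.001]
force: [0.3, -0.1, -1.0]
finger_gap: 0.731
grip_force: 65.5
```

jog_arm:
  targets:
    - [[0,0,0],[0,0,-0.008],0.4]
    - [[0,0,0],[0,0,-0.016],0.4]
    - [[0,0,0],[0,0,-0.02],0.4]
    - [[0,0,0],[0,0,-0.022],0.4]
    - [[0,0,0],[0,0,-0.022],0.4]
    - [[0,0,0],[0,0,-0.022],0.4]
    - [[0,0,0],[0,0,-0.02],0.4]
    - [[0,0,0],[0,0,-0.012],0.4]
    - [[0,0,0],[0,0,-0.006],0.4]
    - [[0,0,0],[0,0,0],0.4]
    - [[0,0,0],[0,0,0],0.4]

```text
t: 31.6
tool_pos: [0.5939, -0.1345, 0.2037]
tcp_rot: [-2.139, -2.299, 0.001]
force: [0.1, 0.2, -1.0]
finger_gap: 0.733
grip_force: 65.8
```

```bash
python3 -c "
from mv import *
from ov import *
from meas import lead
from plant import *
D={'top':grab_frame('top'),'scene':grab_frame('scene')};pickle.dump(D,open('f7.pkl','wb'))
o=get_obs();F=[.585,.0105,.0715];p=[*o['tool_pos'][:2],F[2]];z=o['tool_pos'][2]-.0165;p=[*wf(p,[0,.0395,0])[:2],F[2]];print(o['tool_pos'],p)
lead(D['top'],p,z+.028)
# plate fit, top camera
t=pickle.load(open('f0.pkl','rb'))
g=cv2.GaussianBlur(t['top']['image'],(0,0),.5).astype(float).mean(2)
P=[.5325,-.319,.116];k=np.arange(-.012,.0121,.001)
def pr(mk):
  r=[]
  for d in k:
    u=proj(t['top'],w(P,mk(d)));r.append(np.mean(map_coordinates(g,[u[:,1],u[:,0]],order=1)))
  return np.round(r).astype(int).tolist()
for a,b in((-.065,-.045),(.045,.065),(-.065,-.005),):
  X=np.linspace(a,b,30);print('+y side',a,pr(lambda d:[(x,.0925+d,.018) for x in X]));print('-y side',a,pr(lambda d:[(x,-.0925+d,.018) for x in X]))
for a,b in((-.085,-.04),(.04,.085)):
  Y=np.linspace(a,b,30);print('front',a,pr(lambda d:[(-.07+d,y,.018) for y in Y]));print('back',a,pr(lambda d:[(.07+d,y,.018) for y in Y]))
"
```

```text
[ 0.59377227 -0.13452037  0.20331353] [np.float64(0.5909504217518615), np.float64(-0.09512129816937442), 0.0715]
-y end [-54, -54, -53, -53, -53, -52, -52, -51, -51, -50, -49, -48, -47, -47, -45, -44, -43, -41, -40, -38, -37, -35, -34, -32, -30, -29, -27, -25, -24]
+y end [-7, -11, -14, -15, -14, -10, -2, 8, 18, 30, 42, 49, 49, 43, 34, 23, 12, 2, -5, -10, -12, -14, -14, -14, -14, -14, -14, -14, -14]
front [-31, -31, -30, -30, -30, -29, -29, -28, -28, -28, -28, -28, -28, -27, -27, -27, -27, -27, -27, -27, -27, -27, -27, -27, -26, -26, -26, -26, -26]
back [-20, -19, -19, -18, -18, -18, -17, -17, -17, -17, -17, -17, -17, -17, -18, -19, -20, -21, -21, -22, -22, -22, -22, -23, -23, -23, -24, -24, -24]
+y side -0.065 [236, 235, 234, 233, 232, 232, 232, 231, 227, 222, 216, 207, 194, 181, 163, 145, 127, 110, 94, 81, 69, 60, 55, 51, 49]
-y side -0.065 [37, 37, 37, 38, 39, 42, 47, 57, 72, 89, 108, 130, 152, 174, 192, 204, 213, 218, 221, 222, 222, 222, 222, 225, 227]
+y side 0.045 [228, 227, 225, 225, 224, 223, 222, 220, 216, 210, 202, 190, 174, 157, 139, 121, 104, 88, 75, 66, 61, 56, 53, 52, 5
[... 208 characters left out ...]
 191, 175, 156, 137, 120, 103, 87, 74, 65, 58, 53, 50, 48]
-y side -0.065 [39, 39, 39, 40, 42, 45, 51, 61, 75, 92, 111, 132, 154, 175, 193, 207, 216, 223, 227, 229, 230, 231, 231, 232, 233]
front -0.085 [40, 40, 41, 41, 43, 47, 56, 69, 85, 104, 124, 147, 168, 187, 202, 213, 221, 225, 228, 230, 232, 233, 234, 235, 235]
back -0.085 [232, 231, 230, 230, 228, 226, 222, 214, 203, 188, 169, 149, 129, 109, 91, 76, 64, 55, 51, 48, 47, 46, 46, 46, 46]
front 0.04 [46, 45, 45, 46, 48, 52, 59, 72, 88, 108, 130, 153, 176, 197, 212, 223, 230, 234, 236, 237, 238, 238, 239, 239, 240]
back 0.04 [191, 194, 198, 200, 203, 204, 202, 198, 192, 182, 168, 153, 137, 121, 106, 92, 80, 71, 64, 59, 56, 53, 52, 52, 51]
```

```bash
python3 -c "
from mv import *
from ov import *
D=pickle.load(open('f0.pkl','rb'));t=D['top']
P=[.5325,-.3198,.115]
def inv(p): c,s=np.cos(P[2]),np.sin(P[2]);d=p[:2]-P[:2];return np.round([c*d[0]+s*d[1],-s*d[0]+c*d[1]],4)
h=cv2.cvtColor(t['image'],cv2.COLOR_RGB2HSV);m=(h[...,0]>45)&(h[...,0]<75)&(h[...,1]>150)&(h[...,2]>120);m[:170]=0;m[205:]=0;m[:,:380]=0;m[:,430:]=0
ys,xs=np.nonzero(m);u=(xs.mean(),ys.mean());print(u,len(xs),inv(ray(t,*u,.112)),'cap z .122');
print('vial',inv(ray(t,375+180/4,170+(395-325)/4,.052)))
for X in(-.034,-.035,-.036):
  go(wf(P,[X,-.0400,.19]),P[2])
"
```

```text
(np.float64(402.8333333333333), np.float64(184.75)) 12 [0.0382 0.0387] cap z .122
vial [ 0.0357 -0.0359]
t 31.7 turn z -0.0434 shift [-0.217  -0.1161  0.0133] tilt [-0.0022  0.0004] F [-1.   0.7 -1.6] gap 0.737 grip 65.8
t 31.7 turn z -0.0434 shift [-0.217  -0.1171  0.0133] tilt [-0.0022  0.0004] F [-1.   0.7 -1.6] gap 0.737 grip 65.8
t 31.7 turn z -0.0434 shift [-0.217  -0.1181  0.0133] tilt [-0.0022  0.0004] F [-1.   0.7 -1.6] gap 0.737 grip 65.8
```

The small bottle (plate frame 38,39 mm) leaves a 14 mm gap to the rack and the vial (36,-36 mm) leaves room for a finger. Moving over the strip.

jog_arm:
  targets:
    - [[0,0,-0.0217],[0,0,0],0.4]
    - [[0,0,-0.0217],[0,0,0],0.4]
    - [[0,0,0],[-0.01,-0.005,0],0.4]
    - [[0,0,0],[-0.022,-0.012,0],0.4]
    - [[0,0,0],[-0.03,-0.016,0],0.4]
    - [[0,0,0],[-0.034,-0.018,0],0.4]
    - [[0,0,0],[-0.034,-0.018,0],0.4]
    - [[0,0,0],[-0.034,-0.018,0],0.4]
    - [[0,0,0],[-0.028,-0.016,0],0.4]
    - [[0,0,0],[-0.017,-0.009,0],0.4]
    - [[0,0,0],[-0.008,-0.0045,0],0.4]
    - [[0,0,0],[0,0,0],0.4]

```text
t: 32.9
tool_pos: [0.5024, -0.3654, 0.2042]
tcp_rot: [-2.094, -2.342, 0.001]
force: [0.4, -0.0, -0.5]
finger_gap: 0.731
grip_force: 65.7
```

jog_arm:
  targets:
    - [[0,0,0],[0,0,0.01],0.4]
    - [[0,0,0],[0,0,0.018],0.4]
    - [[0,0,0],[0,0,0.022],0.4]
    - [[0,0,0],[0,0,0.022],0.4]
    - [[0,0,0],[0,0,0.022],0.4]
    - [[0,0,0],[0,0,0.015],0.4]
    - [[0,0,0],[0,0,0.01],0.4]
    - [[0,0,0],[0,0,0.005],0.4]
    - [[0,0,0],[0,0,0],0.4]
    - [[0,0,0],[0,0,0],0.4]

```text
t: 33.9
tool_pos: [0.5042, -0.3639, 0.0811]
tcp_rot: [2.089, 2.344, 0.001]
force: [-0.2, 0.9, -1.8]
finger_gap: 0.731
grip_force: 65.8
```

```bash
python3 -c "
from mv import *
from ov import *
from plant import *
P=[.5325,-.3198,.115]
go(wf(P,[-.0345,-.04,.034]),P[2])
o=get_obs();p=[*o['tool_pos'][:2],P[2]];z=o['tool_pos'][2]-.0165;p=[*wf(p,[0,.040,0])[:2],P[2]];print(o['tool_pos'],z)
D={'top':grab_frame('top'),'scene':grab_frame('scene')};pickle.dump(D,open('f8.pkl','wb'))
it=[(p,box(-.032,.032,-.06,.06,z+.028,z+.028),(255,0,255)),(P,box(-.07,.07,-.0925,.0925,.018,.018),(0,255,255)),(P,box(-.0665,-.0025,-.06,.06,.018,.018),(0,255,0))]
a=ov(D['top'],it,365,160,455,235,4.4);b=ov(D['scene'],it,360,210,470,310,3.6)
o=np.zeros((360,800,3),np.uint8);o[:a.shape[0],:a.shape[1]]=a;o[:b.shape[0],400:400+b.shape[1]]=b[:360,:400];cv2.imwrite('pics/o6.png',o)
"
```

```text
t 33.9 turn z -0.0 shift [ 0.0005 -0.0014  0.0471] tilt [ 0.0013 -0.0007] F [-0.2  0.9 -1.8] gap 0.731 grip 65.8
[ 0.50423972 -0.36385415  0.08106519] 0.06456519418344675
```

View pics/o6.png

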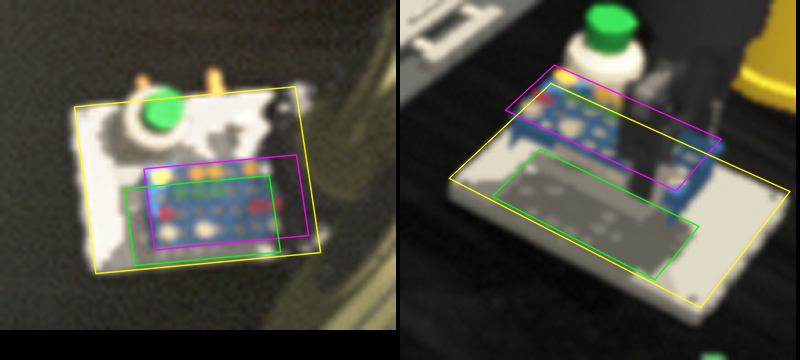

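The view shows the rack over the front strip, with its outline agreeing with the tool-based model and the plate outline fitting. The rack is clear of the green-capped bottle and the vial. Lowering.

jog_arm:
  targets:
    - [[0,0,0],[0.0005,-0.0014,0.006],0.4]
    - [[0,0,0],[0,0,0.01],0.4]
    - [[0,0,0],[0,0,0.01],0.4]
    - [[0,0,0],[0,0,0.008],0.4]
    - [[0,0,0],[0,0,0.005],0.4]
    - [[0,0,0],[0,0,0.003],0.4]
    - [[0,0,0],[0,0,0.0015],0.4]
    - [[0,0,0],[0,0,0],0.4]
    - [[0,0,0],[0,0,0],0.4]

```text
t: 34.9
tool_pos: [0.5024, -0.3634, 0.0371]
tcp_rot: [2.09, 2.345, 0.0]
force: [-0.7, -0.4, -1.9]
finger_gap: 0.73
grip_force: 65.8
```

```bash
python3 -c "
from mv import *
P=[.5325,-.3198,.115]
go(wf(P,[-.0345,-.04,.034]),P[2])"
```

```text
t 34.9 turn z -0.0001 shift [-0.0001  0.0004  0.0031] tilt [ 0.0005 -0.0003] F [-0.7 -0.4 -1.9] gap 0.73 grip 65.8
```

jog_arm:
  targets:
    - [[0,0,0],[0,0,0.0015],0.4]
    - [[0,0,0],[0,0,0.001],0.4]
    - [[0,0,0],[0,0,0.0007],0.4]
    - [[0,0,0],[0,0,0],0.4]

```text
t: 35.3
tool_pos: [0.5025, -0.3634, 0.0352]
tcp_rot: [2.09, 2.345, 0.0]
force: [-2.1, 1.4, 9.5]
finger_gap: 0.731
grip_force: 67.0
```

jog_arm:
  targets:
    - [[0,0,0],[0,0,-0.0007],0.5]
    - [[0,0,0],[0,0,0],0.7]
    - [[0,0,0],[0,0,0],0.8]
    - [[0,0,0],[0,0,0],0.88]
    - [[0,0,0],[0,0,0],0.88]
    - [[0,0,0],[0,0,0],0.88]
    - [[0,0,0],[0,0,-0.01],0.88]
    - [[0,0,0],[0,0,-0.02],0.88]
    - [[0,0,0],[0,0,-0.03],0.88]
    - [[0,0,0],[0,0,-0.035],0.88]
    - [[0,0,0],[0,0,-0.035],0.88]
    - [[0,0,0],[0,0,-0.03],0.88]

```text
t: 36.5
tool_pos: [0.5024, -0.3635, 0.197]
tcp_rot: [2.089, 2.344, 0.001]
force: [-0.0, -0.7, 0.1]
finger_gap: 0.88
grip_force: 0.0
```

jog_arm:
  targets:
    - [[0,0,0],[0,-0.01,-0.02],0.88]
    - [[0,0,0],[-0.015,-0.02,-0.01],0.88]
    - [[0,0,0],[-0.025,-0.025,0],0.88]
    - [[0,0,0],[-0.03,-0.025,0],0.88]
    - [[0,0,0],[-0.03,-0.02,0],0.88]
    - [[0,0,0],[-0.02,0,0],0.88]
    - [[0,0,0],[0,0,0],0.88]

```text
t: 37.2
tool_pos: [0.4147, -0.4978, 0.225]
tcp_rot: [2.095, 2.338, -0.004]
force: [-0.4, 0.3, 0.1]
finger_gap: 0.883
grip_force: 0.0
```

```bash
python3 -c "
from mv import *
from meas import *
from plant import *
P=[.5325,-.3198,.115]
D={'top':grab_frame('top'),'scene':grab_frame('scene')};pickle.dump(D,open('f9.pkl','wb'))
p=[*wf(P,[-.0345,0,0])[:2],P[2]]
lead(D['top'],p,.046)
# bystanders unchanged / plate margin in front of rack
A=pickle.load(open('f0.pkl','rb'))['top'];B=D['top']
def cen(f,c,b):
  h=cv2.cvtColor(f['image'],cv2.COLOR_RGB2HSV);m=((h[...,0]>45)&(h[...,0]<75)&(h[...,1]>150)&(h[...,2]>120))[b[1]:b[3],b[0]:b[2]];ys,xs=np.nonzero(m);return len(xs),xs.mean()+b[0],ys.mean()+b[1]
print(cen(A,0,(380,170,430,205)),cen(B,0,(380,170,430,205)))
for n,b in(('vial_b',(413,182,427,194)),('big+vial_a',(208,178,252,200)),):
  d=np.abs(A['image'][b[1]:b[3],b[0]:b[2]].astype(int)-B['image'][b[1]:b[3],b[0]:b[2]]).mean();print(n,d)
  r=cv2.phaseCorrelate(*[cv2.cvtColor(X['image'],cv2.COLOR_RGB2GRAY)[b[1]:b[3],b[0]:b[2]].astype(float) for X in(A,B)]);print(r)
h=cv2.cvtColor(B['image'],cv2.COLOR_RGB2HSV);m=((h[...,0]>98)&(h[...,0]<125)&(h[...,1]>110)&(h[...,2]>60)).astype(np.uint8);m[:,:380]=0;m[:,445:]=0;m[:175]=0;m[228:]=0
m=cv2.morphologyEx(m,cv2.MORPH_CLOSE,np.ones((5,5)));ys,xs=np.nonzero(m);r=cv2.minAreaRect(np.c_[xs,ys].astype(np.float32));print(r)
W=np.array([ray(B,*q,.046) for q in cv2.boxPoints(r)]);print(W.mean(0),p)
d=[W[i]-W[i-1] for i in range(4)];print([ (round(np.hypot(*v[:2]),4),round(np.arctan2(-v[0],v[1]),3)) for v in d])
"
```

```text
-y end [-14, -14, -14, -14, -14, -14, -14, -14, -13, -12, -10, -7, -1, 7, 16, 27, 38, 48, 57, 63, 66, 67, 66, 64, 62, 61, 59, 56, 52]
+y end [-2, -5, -7, -5, 0, 7, 18, 31, 45, 58, 68, 72, 73, 68, 58, 45, 30, 16, 3, -6, -12, -16, -18, -17, -17, -15, -14, -14, -13]
front [-5, -6, -7, -8, -11, -13, -16, -17, -17, -17, -14, -5, 7, 18, 30, 39, 48, 51, 43, 30, 17, 7, 2, -2, -5, -5, -4, -3, 0]
back [83, 76, 70, 64, 62, 64, 67, 71, 75, 77, 79, 76, 64, 49, 34, 21, 12, 2, -5, -9, -11, -12, -13, -13, -14, -14, -14, -14, -14]
(12, np.float64(402.8333333333333), np.float64(184.75)) (7, np.float64(402.14285714285717), np.float64(184.71428571428572))
vial_b 3.8115079365079363
((0.6659364085195083, -0.06743752006008918), 0.9623986351307612)
big+vial_a 3.93767217630854
((0.5423647053108098, 0.012955082333407475), 0.980201299519174)
((411.7049865722656, 209.1887969970703), (15.90328598022461, 32.5881462097168), 80.21759033203125)
[ 0.49445505 -0.32164145  0.046     ] [np.float64(0.4982278799411595), np.float64(-0.3237587607495814), 0.115]
[(np.float64(0.0565), np.float64(-1.417)), (np.float64(0.1165), np.float64(-2.948)), (np.float64(0.0567), np.float64(1.709)), (np.float64(0.1156), np.float64(0.193))]
```

```bash
python3 -c "
from plant import *
print(finish_job())"
```

```text
the job is handed in; nothing more can be done
None
```

The rack went into the nest, got three full lever strokes, came off by its leading end and now stands on the plate's front strip, about 3 mm inside the front edge. The job is handed in at about 37 s. The bottles and vials checked after placing show no movement. I did not re-measure the carriage after lifting the rack out.

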